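Set the enamelled work out to dry

TASK

Set the finished work out to dry: hang every copper cuff over the horizontal drying rail, arch up with the rail running through it, and stand every enamelled plaque upright on its lower edge in the slotted rack, one to a slot and right down on the slot's floor, centred across the rack. Only when all of it is in place, switch the blower on by pushing its red lever all the way over away from you. Leave the two loose copper cups and the grey jar near the rail and rack where they are.

Things in the scene. Friction and masses are not known exactly. Their poses are not given: they have to be found in the camera images.
- cuff1: Copper cuff: rigid band 4 mm thick bent to an upright arch, standing on its two ends, opening down. 60 mm wide outside (x), 44 mm along the band's width (y), 70 mm high (z). Round crown (outer radius 30) on straight legs; crown underside 66 mm above the origin; the thickened ends turn in, leaving a 36 mm gap at the bottom. Origin: centre of the underside, z up. 0.12 kg. May be absent.
- cuff2: Copper cuff: rigid band 4 mm thick bent to an upright arch, standing on its two ends, opening down. 60 mm wide outside (x), 44 mm along the band's width (y), 70 mm high (z). Round crown (outer radius 30) on straight legs; crown underside 66 mm above the origin; the thickened ends turn in, leaving a 36 mm gap at the bottom. Origin: centre of the underside, z up. 0.12 kg. May be absent.
- cuff3: Copper cuff: rigid band 4 mm thick bent to an upright arch, standing on its two ends, opening down. 60 mm wide outside (x), 44 mm along the band's width (y), 70 mm high (z). Round crown (outer radius 30) on straight legs; crown underside 66 mm above the origin; the thickened ends turn in, leaving a 36 mm gap at the bottom. Origin: centre of the underside, z up. 0.12 kg. May be absent.
- cuff4: Copper cuff: rigid band 4 mm thick bent to an upright arch, standing on its two ends, opening down. 60 mm wide outside (x), 44 mm along the band's width (y), 70 mm high (z). Round crown (outer radius 30) on straight legs; crown underside 66 mm above the origin; the thickened ends turn in, leaving a 36 mm gap at the bottom. Origin: centre of the underside, z up. 0.12 kg. May be absent.
- rail: Drying rail, fixed: steel bar 16 mm in diameter and 380 mm long along the rail's own y axis, on two posts at its ends (y = -190 and +190 mm; feet 70 mm across). Bar centre line 180 mm above the origin, which is on the table midway between the posts. z up.
- plaque1: Enamelled copper plaque, blue faces with a brass flower: 8 mm thick (x), 80 mm wide (y), 90 mm high (z). Origin: centre of the lower edge face. At the start its lower 45 mm stand in the inclined slot of rest1, leaning 18 degrees with the top towards the robot; the upper 45 mm are free on both faces. Slide it out along its own z. 0.16 kg. May be absent.
- plaque2: Enamelled copper plaque, green faces with a brass flower: 8 mm thick (x), 80 mm wide (y), 90 mm high (z). Origin: centre of the lower edge face. At the start its lower 45 mm stand in the inclined slot of rest2, leaning 18 degrees with the top towards the robot; the upper 45 mm are free on both faces. Slide it out along its own z. 0.16 kg. May be absent.
- plaque3: Enamelled copper plaque, red faces with a brass flower: 8 mm thick (x), 80 mm wide (y), 90 mm high (z). Origin: centre of the lower edge face. At the start its lower 45 mm stand in the inclined slot of rest3, leaning 18 degrees with the top towards the robot; the upper 45 mm are free on both faces. Slide it out along its own z. 0.16 kg. May be absent.
- rest1: Wooden rest, fixed, 90 mm square and about 60 mm high, with an inclined slot holding a plaque; its x axis points away from the robot, plaques lean to its -x. Origin: centre of the underside.
- rest2: Wooden rest, fixed, 90 mm square and about 60 mm high, with an inclined slot holding a plaque; its x axis points away from the robot, plaques lean to its -x. Origin: centre of the underside.
- rest3: Wooden rest, fixed, 90 mm square and about 60 mm high, with an inclined slot holding a plaque; its x axis points away from the robot, plaques lean to its -x. Origin: centre of the underside.
- rack: Slotted wooden rack, fixed: block 100 mm (x) by 199 mm (y), 52 mm high, with four slots 15 mm wide running right across along x, centred at y = -72, -24, +24, +72 mm in its own frame. Slot floors are 12 mm above the origin, so slots are 40 mm deep. Origin: centre of the underside, z up.
- switch (a joint): Angle of the blower's toggle lever (rad): about 0 = off, leaning to its base's -x side; 1.0 = fully over to its base's +x side, on. It stays where it is left; about 1 N at the ball moves it.
- switch_tip (a point): Centre of the red 26 mm ball at the end of the 80 mm switch lever.
- switch_base: Grey switch block, fixed, 70 x 50 mm and 25 mm high; origin: centre of the underside; the lever's pivot is 22 mm above it, and the lever swings in the block's x-z plane towards +x.
- cup1: Open copper cup, 68 mm across and 95 mm high, a bystander to be left alone. Origin: centre of the underside.
- cup2: Open copper cup, 68 mm across and 95 mm high, a bystander to be left alone. Origin: centre of the underside.
- jar: Grey jar with a black cap, 70 mm across and 100 mm high, a bystander to be left alone. Origin: centre of the underside.
Mind the look-alikes: they are no part of the job. What is shaped like the rack but pink is not meant.

How it is judged:
By the outcome, as a careful person would: the job done as asked, in the order asked, and still so for the second after the job is handed in, with the robot touching nothing.
Of cuff1, cuff2, cuff3, cuff4 only 3 to 4 are there at a start; the rules pass over those that are not, and their reading is None.
Of plaque1, plaque2, plaque3 only 2 to 3 are there at a start; the rules pass over those that are not, and their reading is None.
At some moment in a run one of cuff1, cuff2, cuff3, cuff4 may be knocked a few centimetres aside while the robot is not near it.
It also fails if it takes over 210 s, if anything falls off the work surface, if the arm or the gripper's body presses on something with over 40 N, if the wrist force passes 120 N, or if a joint passes its speed limit or range.

ROBOT

A 6-joint arm with a two-finger parallel gripper is mounted at the origin on the work surface. World frame = base frame: x ahead of the robot, y to its left, z up, the work surface at z = 0. Lengths are in m, angles in degrees, forces in N, time in s.
With the tool pointing down it reaches from about 0.35 to 0.875 m from the base axis. Payload 4.2 kg.
Tool frame: the origin (TCP) lies on the mounting face of the last link; the fingertips stand 182 mm ahead of it and the grasp point (between the pads) lies 164 mm ahead of it (r.tcp_to_grasp is the distance from the TCP to the grasp point, in m); z points along the fingers, y is the line along which they close (so a half turn about z gives the same grasp; the last joint's range is limited). The gripper opens to 87 mm and grips with 3 to 60 N. Pads are 19 mm wide; open, the fingers measure 117 mm over their backs; the gripper's body (75 mm by 190 mm) begins 51 mm behind the grasp point.
Start: joints at [-51.933, 22.042, 0.453, 0, -68.411, -14.817], TCP at [0.247, -0.574, 0.405] pointing down, gripper open.
Joint ranges: [-179.83, 179.83], [-69.29, 118.12], [-61.27, 80.66], [-181.25, 117.63], [-171.15, -9.14], [-177.46, 177.46]. Speed limits (degrees/s): [159.86, 159.86, 180, 180, 180, 180].

INTERFACE

Orientations are given as a 3x3 rotation matrix whose columns are the frame's x, y, z axes.
In Python, from station import sense, eyes, r gives the robot as it stands.
- The arm moves only by the tool jog_arm, never from a script. Its argument "increments" is a list of rows, each a list of 4 numbers: the shift along the tool's x, y, z normalised to -1 to 1, where 1 is 0.02 m, then the turn about the tool's z normalised to -1 to 1, where 1 is 0.08 rad. A call has 1 to 10 rows; each row shifts and turns the commanded pose from where the row before left it, along the tool's axes as they then stand; what a row does not reach is not made up. A row lasts 1/10 s, in which the tool goes at most 50 mm and 8.59 degrees, less where a joint would pass 70% of its speed; a pose out of reach is approached as far as the arm can. A call with a number of a shift or a turn outside -1 to 1 is refused whole. A call with a gripper value outside its range is refused whole. "grip" is the finger opening in mm, from 0 to 87, set as the call begins (left out, the last holds). The fingers move at their own pace and stop on an object; the grip force is fixed at half the most. Time passes only in rows, so rows that do not move let the fingers close. It gives the time, the measured TCP pose, the force, the opening and the grip force at its end, in the units of the state.
- sense(): the state, without advancing time (a new reading comes with each control period).
- eyes.capture(name): name is "side" or "top" or "wrist"; returns the picture (384x512x3 uint8, blue, green, red); there is no depth.
- eyes.get_calibration(name): a dict with "camera_matrix" (3x3 intrinsics, pixels), "R" (3x3) and "t" (3): a world point X has camera coordinates R X + t; the wrist camera has in their place "T_tool_cam" (4x4, takes a point from camera to tool coordinates, whose origin is the TCP and whose axes are the flange's). Camera axes: x right, y down, z forward; pixel columns grow to the right and rows downward; lengths in m; the calibration is good to about 2 mm. The wrist camera is an equidistant fisheye: a pixel r from the principal point sees the ray r / f radians off the axis. A picture is of the moment at which its call begins: read the wrist's pose just before it. get_calibration takes no time and is no camera call.
- r.finish_job(): hands the job in; it is judged then, once.
Trained networks look in the newest picture that a camera, given by its name, has taken for a name from the list of things; names that differ only in an ending like _2 or _b are one class to them, and where a whole thing is asked for, a point or a joint stands for the part that bears it (a point fixed in the world has none). Each returns a list of dicts, best first, with "conf" (0 to 1); they miss things now and then, are a little off and sometimes report something else, mostly with a low value. They report only what shows in the picture. A call takes as long as a camera call. They do not tell look-alikes from the thing itself.
- eyes.spot_in(camera, name): "centre" ([x, y, z] in m, in world coordinates, good to about 4 mm: the middle of the surface that is visible of it).
- eyes.outline_of(camera, name): "mask" (384x512 bool, what is visible of it).
The state is a dict: "time_s": time; "joints": joint angles; "joint_velocities": joint speeds; "effort": joint torques, N m; "tcp_pos": TCP position; "ee_rot": TCP orientation; "wrist_force": force on the tool from outside, world axes, zero at the start; "moment": the same for the moment, N m; "gripper_width": opening from 0.0 (shut) to 1.0 (fully open); "gripper_force": force on a finger pad.
Only numpy, scipy, OpenCV 4.12 (cv2) and the standard library are available. Lean on these libraries where they do the work, as an engineer would, in place of code of your own. Each camera call takes 0.05 s, during which the arm holds its last target. There are 200 camera calls.

## Working session

There is one attempt and no reset: what is moved stays moved. The work goes in short steps, Python scripts to look and compute and a tool call to move; the robot and the scene stay as the last step left them, time stands still between calls to the robot, and variables do not carry over. Pictures are saved under pics/ and viewed, at most 14 in all, crops included, and the job is handed in when it is done.

Besides the shell and the picture viewer there is one more tool, called after ">>>" by a JSON object that holds its "api" and its "payload". jog_arm: Moves the arm, as the interface text tells. Its arguments: {"type":"object","properties":{"increments":{"type":"array"},"grip":{"type":"number"}},"required":["increments"]}

```bash
ls; mkdir -p pics; python3 - <<'E'
from station import sense, eyes, r
import cv2,numpy as np
np.set_printoptions(precision=4,suppress=True)
s=sense(); print(s['time_s'],s['tcp_pos'],s['ee_rot'],s['gripper_width'],r.tcp_to_grasp)
for n in('side','top','wrist'):
    cv2.imwrite(f'pics/{n}0.png',cv2.resize(eyes.capture(n),(800,600)) if n!='wrist' else eyes.capture(n)); print(n,eyes.get_calibration(n))
E
```

```text
pics
0.0 [ 0.2467 -0.5741  0.4037] [[-0.9189 -0.3946 -0.0009]
 [-0.3946  0.9189  0.0019]
 [ 0.0001  0.0022 -1.    ]] 0.9989251821012904 0.1635
side {'camera_matrix': array([[423.7938,   0.    , 250.8233],
       [  0.    , 423.7938, 189.3454],
       [  0.    ,   0.    ,   1.    ]]), 'R': array([[-0.8408, -0.5413, -0.0034],
       [-0.403 ,  0.6302, -0.6637],
       [ 0.3614, -0.5566, -0.748 ]]), 't': array([0.4449, 0.2582, 1.0507])}
top {'camera_matrix': array([[349.7202,   0.    , 254.8534],
       [  0.    , 349.7202, 186.071 ],
       [  0.    ,   0.    ,   1.    ]]), 'R': array([[-0.0013, -0.9998,  0.0183],
       [-0.9946, -0.0006, -0.1034],
       [ 0.1034, -0.0183, -0.9945]]), 't': array([-0.015 ,  0.5576,  1.0221])}
wrist {'camera_matrix': array([[297.3186,   0.    , 259.4177],
       [  0.    , 297.3186, 197.6043],
       [  0.    ,   0.    ,   1.    ]]), 'T_tool_cam': array([[-0.001 , -0.9688, -0.2476,  0.0685],
       [ 1.    , -0.0009, -0.0005, -0.0001],
       [ 0.0002, -0.2476,  0.9688,  0.0203],
       [ 0.    ,  0.    ,  0.    ,  1.    ]])}
```

View pics/top0.png

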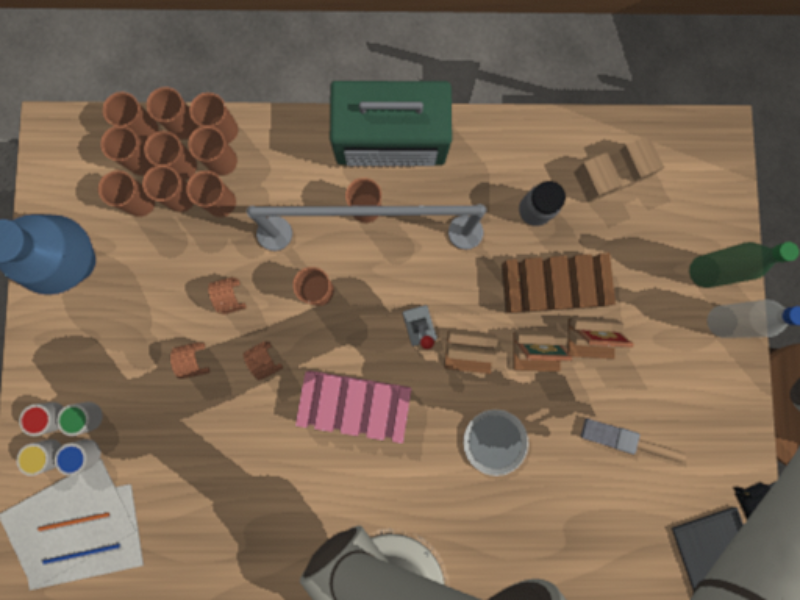

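View pics/side0.png

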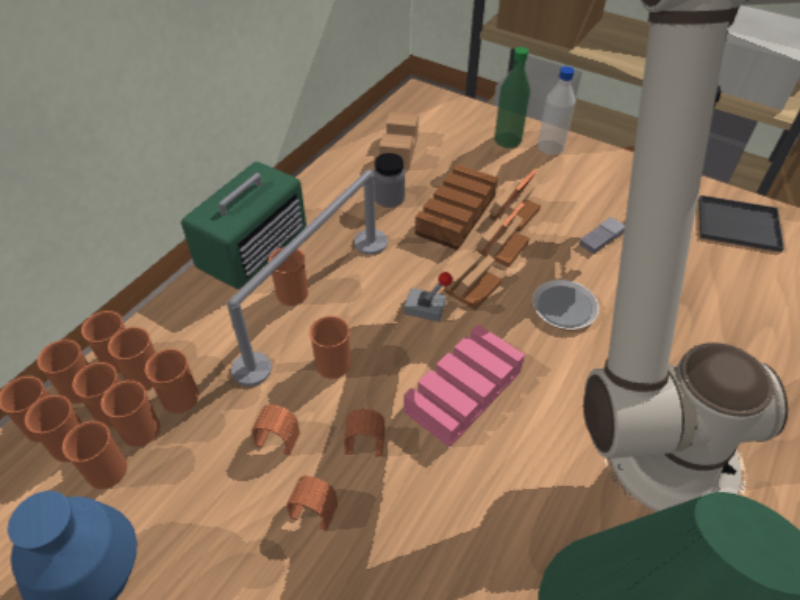

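```bash
python3 - <<'E'
from station import sense, eyes, r
import numpy as np
for c in('top','side'):
  for n in('cuff1','plaque1','plaque2','plaque3','rest1','rack','rail','switch_tip','switch_base','cup1','jar'):
    for d in eyes.spot_in(c,n):
      if d['conf']>.25: print(c,n,np.round(d['centre'],4),round(d['conf'],2))
E
```

```text
top cuff1 [0.4219 0.2394 0.0665] 0.72
top cuff1 [0.545  0.3137 0.064 ] 0.67
top cuff1 [0.4232 0.3735 0.0664] 0.56
top plaque1 [ 0.4407 -0.2802  0.0828] 0.77
top plaque1 [ 0.4603 -0.3855  0.0828] 0.51
top plaque2 [ 0.4407 -0.2802  0.0828] 0.77
top plaque2 [ 0.4603 -0.3855  0.0828] 0.51
top plaque3 [ 0.4407 -0.2802  0.0828] 0.77
top plaque3 [ 0.4603 -0.3855  0.0828] 0.51
top rest1 [ 0.4472 -0.1482  0.0411] 0.89
top rest1 [ 0.4709 -0.3791  0.0281] 0.64
top rest1 [ 0.4507 -0.2747  0.0223] 0.57
top rack [ 0.5721 -0.3176  0.0495] 0.88
top rack [0.3433 0.0728 0.0504] 0.58
top rail [0.6748 0.0501 0.1821] 0.93
top switch_tip [ 0.4629 -0.0594  0.1003] 0.67
top switch_base [ 0.488  -0.0482  0.0242] 0.89
top switch_base [ 0.4379 -0.2802  0.0809] 0.69
top cup1 [0.7447 0.0528 0.041 ] 0.96
top cup1 [0.5659 0.149  0.0351] 0.8
top jar [ 0.7168 -0.281   0.0979] 0.65
side cuff1 [0.4173 0.385  0.0645] 0.78
side cuff1 [ 0.4627 -0.0557  0.0965] 0.57
side cuff1 [0.4229 0.2453 0.0608] 0.56
side cuff1 [0.5425 0.3125 0.062 ] 0.55
side plaque1 [ 0.4626 -0.0557  0.0944] 0.75
side plaque1 [ 0.4589 -0.3684  0.088 ] 0.45
side plaque2 [ 0.4626 -0.0557  0.0944] 0.75
side plaque2 [ 0.4589 -0.3684  0.088 ] 0.45
side plaque3 [ 0.4626 -0.0557  0.0944] 0.75
side plaque3 [ 0.4589 -0.3684  0.088 ] 0.45
side rest1 [ 0.4583 -0.3815  0.0372] 0.67
side rest1 [ 0.437  -0.1376  0.0144] 0.66
side rest1 [ 0.4394 -0.2669  0.0192] 0.59
side rack [ 0.5659 -0.3092  0.0479] 0.59
side rack [0.3339 0.0857 0.0514] 0.56
side rail [0.6724 0.123  0.1251] 0.72
side rail [ 0.462  -0.3843  0.0406] 0.32
side switch_tip [ 0.4353 -0.1377  0.0139] 0.72
side switch_base [ 0.4774 -0.0482  0.0284] 0.91
side switch_base [ 0.7083 -0.2715  0.0712] 0.42
side cup1 [0.7093 0.0646 0.0566] 0.87
side cup1 [0.558  0.1483 0.0609] 0.78
side jar [ 0.7103 -0.2685  0.0747] 0.69
```

Top view (800×600): there are three cuffs, at (225,295), (187,360) and (263,360). Green plaque sits in its rest at (543,350) and red at (602,335), while the rest at (472,350) is empty. The bare wooden rack is at (558,282) and the rail runs from (255,210) to (482,210).

The rack-like candidates are brown at (558,282) and pink at (353,408). The brown one is meant, because pink is excluded. I'll fit models to the outlines in both views.

```bash
cat > h.py <<'E'
from station import sense, eyes, r
import numpy as np, cv2
from scipy.optimize import minimize
np.set_printoptions(precision=4,suppress=True)
CAL={n:eyes.get_calibration(n) for n in('top','side','wrist')}
def project(cam,X,st=None):
    c=CAL[cam];K=c['camera_matrix']
    if cam=='wrist':
        T=c['T_tool_cam'];Rt=np.array(st['ee_rot'])
        P=((X-np.array(st['tcp_pos']))@Rt-T[:3,3])@T[:3,:3]
        rho=np.hypot(P[:,0],P[:,1]);f=np.arctan2(rho,P[:,2])/np.maximum(rho,1e-9)
        return np.c_[P[:,0]*f*K[0,0]+K[0,2],P[:,1]*f*K[1,1]+K[1,2]]
    P=X@c['R'].T+c['t']
    return P[:,:2]/P[:,2:]*K[0,0]+K[:2,2]
def pixray(cam,uv,st=None):
    c=CAL[cam];K=c['camera_matrix'];x=(np.array(uv)-K[:2,2])/K[0,0]
    if cam=='wrist':
        a=np.hypot(*x);d=np.r_[x/max(a,1e-9)*np.sin(a),np.cos(a)]
        T=c['T_tool_cam'];R=np.array(st['ee_rot'])
        return R@T[:3,3]+st['tcp_pos'],R@T[:3,:3]@d
    return -c['R'].T@c['t'],c['R'].T@np.r_[x,1]
def onz(cam,uv,z,st=None):
    o,d=pixray(cam,uv,st);return o+d*(z-o[2])/d[2]
def yaw(a,t=0):
    c,s=np.cos(a),np.sin(a);return np.array([[c,-s,0],[s,c,0],[0,0,1]])
# models: lists of quads (facets)
def box(lo,hi,M=np.eye(3)):
    from itertools import product
    v=np.array(list(product(*zip(lo,hi))))@M.T
    return [v]
def cuff():
    a=np.linspace(0,np.pi,13);p=np.r_[[[30,0]],np.c_[30*np.cos(a),40+30*np.sin(a)],[[-30,0]]]
    q=np.r_[[[26,0]],np.c_[26*np.cos(a),40+26*np.sin(a)],[[-26,0]]];out=[]
    for i in range(len(p)-1):
        out.append(np.array([[u,y,w] for u,w in(p[i],p[i+1],q[i],q[i+1]) for y in(-22,22)])/1e3)
    return out+box([.018,-.022,0],[.03,.022,.004])+box([-.03,-.022,0],[-.018,.022,.004])
t=np.radians(18);TIL=np.array([[np.cos(t),0,-np.sin(t)],[0,1,0],[np.sin(t),0,np.cos(t)]])
MODEL=dict(cuff=cuff(),plaque=box([-.004,-.04,.045],[.004,.04,.09],TIL),plaqueup=box([-.004,-.04,.04],[.004,.04,.09]),
 rack=box([-.05,-.0995,0],[.05,.0995,.052]),
 rail=box([-.008,-.19,.172],[.008,.19,.188])+box([-.008,-.198,0],[.008,-.182,.188])+box([-.008,.182,0],[.008,.198,.188])
  +[np.array([[.035*np.cos(a),y+.035*np.sin(a),z] for a in np.linspace(0,6.28,16) for z in(0,.008)]) for y in(-.19,.19)])
S=4
def render(model,p,cam,st):
    m=np.zeros((384*S,512*S),np.uint8);R=yaw(p[3])
    for f in MODEL[model]:
        u=(project(cam,f@R.T+p[:3],st)+.5)*S
        cv2.fillConvexPoly(m,cv2.convexHull(np.round(u).astype(np.int32)),255)
    return cv2.resize(m,(512,384),interpolation=cv2.INTER_AREA)/255.
def iou(a,b): return np.minimum(a,b).sum()/np.maximum(a,b).sum()
def fit(model,p0,views,yaws=(0,),lockz=False):
    """views: list of (cam,state,[masks])"""
    best=None
    for y in yaws:
        p=np.r_[p0[:3],y];vs=[]
        for cam,st,ms in views:
            b=max(ms,key=lambda m:iou(cv2.GaussianBlur(m.astype(float),(0,0),4),cv2.GaussianBlur(render(model,p,cam,st),(0,0),4)))
            vs.append((cam,st,cv2.GaussianBlur(b.astype(float),(0,0),1)))
        def c(q):
            q=q.copy()
            if lockz:q[2]=p0[2]
            return -sum(iou(v[2],cv2.GaussianBlur(render(model,q,v[0],v[1]),(0,0),1)) for v in vs)/len(vs)
        sim=np.vstack([p]+[p+d for d in np.diag([.012,.012,.008,.2])])
        o=minimize(c,p,method='Nelder-Mead',options=dict(initial_simplex=sim,xatol=2e-4,fatol=1e-4,maxiter=150))
        if best is None or o.fun<best.fun:best=o
    x=best.x; 
    if lockz:x[2]=p0[2]
    return x,-best.fun
def masks(cam,name,shot=True):
    st=sense()
    if shot: img=eyes.capture(cam)
    return (cam,st,[d['mask'] for d in eyes.outline_of(cam,name) if d['conf']>.2])
E
cat > m1.py <<'E'
from h import *
V={n:[masks(c,n,n=='cuff1') for c in('top','side')] for n in('cuff1','plaque1','rack','rail')}
ys=np.radians([-60,-30,0,30,60,90])
for p in([.42,.242,0],[.545,.314,0],[.42,.378,0]):
    x,s=fit('cuff',p,V['cuff1'],ys);print('cuff',x[:3],np.degrees(x[3]),s)
for p in([.475,-.28,.01],[.495,-.385,.01]):
    x,s=fit('plaque',p,V['plaque1'],[-.2,.2]);print('plaque',x[:3],np.degrees(x[3]),s)
x,s=fit('rack',[.57,-.313,0],V['rack'],[0,.15]);print('rack',x[:3],np.degrees(x[3]),s)
x,s=fit('rail',[.67,.05,0],V['rail'],[0,.1]);print('rail',x[:3],np.degrees(x[3]),s)
print(sense()['time_s'])
E
time python3 m1.py
```

```text
cuff [0.4261 0.2422 0.0021] 28.51313800314059 0.9403584561758924
cuff [0.5504 0.313  0.0022] 17.199434842705276 0.9028979410031726
cuff [0.427  0.3689 0.0238] 15.410010575740207 0.44475315215670463
plaque [ 0.4582 -0.2833  0.0168] -1.0541027835949641 0.6762100601991794
plaque [ 0.4864 -0.3885  0.0132] -4.159476752162559 0.7963683719827531
rack [ 0.5722 -0.319   0.0054] 5.095120135435569 0.9447428946549381
rail [0.6753 0.0417 0.0035] 0.7280811404325238 0.7595854982426922
1.75
real	0m28.447s
user	0m33.767s
sys	0m5.237s
```

The fits are good, except for the third cuff, which one view missed. I'll take the plaques first because they're nearest, starting with a wrist view over the rests and rack.

>>> {"api": "jog_arm", "payload": {"increments": [[-0.98, 0.39, 0, 0], [-0.98, 0.39, 0, 0], [-0.98, 0.39, 0, 0], [-0.98, 0.39, 0, 0], [-0.98, 0.39, 0, 0], [-0.98, 0.39, 0, 0], [-0.98, 0.39, 0, 0], [-0.98, 0.39, 0, 0], [-0.98, 0.39, 0, 0], [-0.98, 0.39, 0, 0]]}}

```text
time_s: 2.75
tcp_pos: [0.3966, -0.4245, 0.4049]
ee_rot: [[-0.919, -0.395, 0.0], [-0.395, 0.919, -0.0], [-0.0, -0.0, -1.0]]
wrist_force: [0.8, -0.0, 0.2]
gripper_width: 1.002
gripper_force: 0.0
```

>>> {"api": "jog_arm", "payload": {"increments": [[-0.98, 0.39, 0, 0], [-0.98, 0.39, 0, 0], [-0.98, 0.39, 0, 0], [-0.98, 0.39, 0, 0], [-0.98, 0.39, 0, 0], [0, 0, 0, -1], [0, 0, 0, -1], [0, 0, 0, -1], [0, 0, 0, -1], [0, 0, 0, -1]]}}

```text
time_s: 3.75
tcp_pos: [0.4707, -0.3506, 0.4048]
ee_rot: [[-0.69, -0.724, 0.0], [-0.724, 0.69, -0.0], [0.0, -0.0, -1.0]]
wrist_force: [-0.3, 0.1, -0.7]
gripper_width: 0.998
gripper_force: 0.0
```

>>> {"api": "jog_arm", "payload": {"increments": [[0, 0, 0, -1], [0, 0, 0, -1], [0, 0, 0, -1], [0, 0, 0, -1], [0, 0, 0, -1], [0, 0, 0, -1], [0, 0, 0, -1], [0, 0, 0, -1], [0, 0, 0, -0.7], [0, 0, 0, 0]]}}

```text
time_s: 4.75
tcp_pos: [0.4707, -0.3506, 0.4048]
ee_rot: [[-0.069, -0.998, 0.0], [-0.998, 0.069, -0.0], [0.0, -0.0, -1.0]]
wrist_force: [-0.4, -1.1, 0.8]
gripper_width: 1.004
gripper_force: 0.0
```

```bash
cat >> h.py <<'E'
def to(x=None,y=None,z=None,ang=None,grasp=True,st=None):
    """tool shifts (units) and turn (units) to put grasp point there, tool y at world angle ang"""
    st=st or sense();R=np.array(st['ee_rot']);p=np.array(st['tcp_pos'])+(R[:,2]*r.tcp_to_grasp if grasp else 0)
    tgt=np.array([p[i] if v is None else v for i,v in enumerate((x,y,z))])
    a=np.degrees(np.arctan2(R[1,1],R[0,1]));tu=0 if ang is None else -((ang-a+180)%360-180)
    T=yaw(0) if ang is None else yaw(np.radians((ang-a+180)%360-180))
    print('at',p,'ang %.2f'%a,'shift now',R.T@(tgt-p)/.02,'turn units %.2f'%(np.radians(tu)/.08),'shift after turn',(T@R).T@(tgt-p)/.02)
E
python3 - <<'E'
from h import *
st=sense();img=eyes.capture('wrist');cv2.imwrite('pics/w1.png',img);print(st['time_s'],st['tcp_pos'],st['joints'])
V={n:[('wrist',st,[d['mask'] for d in eyes.outline_of('wrist',n) if d['conf']>.2])]+[masks(c,n) for c in('top','side')] for n in('rack','plaque1')}
for p in([.468,-.28,.015],[.486,-.3885,.0132]):
  for v in(V['plaque1'],V['plaque1'][:1]):
    x,s=fit('plaque',p,v,[-.08],len(v)==1);print('plaque',x[:3],np.degrees(x[3]),s)
for v in(V['rack'],V['rack'][:1]):
    x,s=fit('rack',[.572,-.318,0],v,[.09],len(v)==1);print('rack',x[:3],np.degrees(x[3]),s)
to(.468,-.28,ang=176)
E
```

```text
4.75 [ 0.4707 -0.3506  0.4048] [-20.8862  18.3388  -5.0985   0.0017 -66.5606  16.9286]
plaque [ 0.46   -0.2802  0.015 ] -1.96461114297815 0.4678694983664545
plaque [ 0.4629 -0.2871  0.015 ] 2.330295931316893 0.5517406990039735
plaque [ 0.4842 -0.3959  0.0159] -0.5634661982229119 0.45964573964800026
plaque [ 0.483  -0.3964  0.0132] -3.8307739644844565 0.800857221170932
rack [ 0.5739 -0.3234 -0.0003] 3.697500676780633 0.6345720119338913
rack [ 0.5735 -0.324   0.    ] 3.6603884154665924 0.7299305754422657
at [ 0.4707 -0.3506  0.2412] ang 176.04 shift now [-3.5146  0.3772  0.0001] turn units 0.01 shift after turn [-3.5143  0.3797  0.0001]
```

View pics/w1.png

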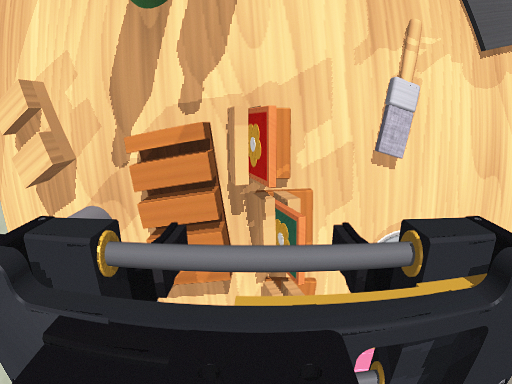

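The wrist view shows the red plaque at (258,145), the green one partly hidden at (288,235), and the rack at left. I'll back off so that everything is in view.

>>> {"api": "jog_arm", "payload": {"increments": [[-0.92, -0.19, 0, 0], [-0.92, -0.19, 0, 0], [-0.92, -0.19, 0, 0], [-0.92, -0.19, 0, 0], [-0.92, -0.19, 0, 0], [-0.92, -0.19, 0, 0], [-0.92, -0.19, 0, 0], [-0.92, -0.19, 0, 0], [-0.92, -0.19, 0, 0], [0, 0, 0, 0]]}}

```text
time_s: 6.3
tcp_pos: [0.5167, -0.1863, 0.4049]
ee_rot: [[-0.067, -0.998, 0.0], [-0.998, 0.067, 0.0], [-0.0, -0.0, -1.0]]
wrist_force: [-0.6, 0.3, -0.3]
gripper_width: 1.001
gripper_force: 0.0
```

```bash
python3 - <<'E'
from h import *
st=sense();img=eyes.capture('wrist');np.save('w2.npy',img)
import json;json.dump({k:np.array(st[k]).tolist() for k in('tcp_pos','ee_rot')},open('w2.json','w'))
for n in('rack','plaque1'):
  V=[('wrist',st,[d['mask'] for d in eyes.outline_of('wrist',n) if d['conf']>.2])]
  print(n,[int(m.sum()) for m in V[0][2]])
  if n=='rack':
    x,s=fit('rack',[.572,-.318,0],V,[.09],True);print('rack',x,np.degrees(x[3]),s)
  else:
    for p in([.463,-.28,.015],[.486,-.3885,.0132]):
      x,s=fit('plaque',p,V,[-.08],True);print('plaque',x[:3],np.degrees(x[3]),s)
cv2.imwrite('pics/w2.png',cv2.resize(img[50:250,100:367],(800,600),interpolation=cv2.INTER_CUBIC))
E
```

```text
rack [4184, 13276, 334]
rack [ 0.5717 -0.324   0.      0.0647] 3.7086947074699856 0.9649245873232308
plaque1 [2740, 991]
plaque [ 0.4591 -0.2847  0.015 ] -3.5700693251262794 0.7952898615963616
plaque [ 0.4913 -0.3927  0.0132] 2.6811041996954725 0.8022979955134022
```

View pics/w2.png

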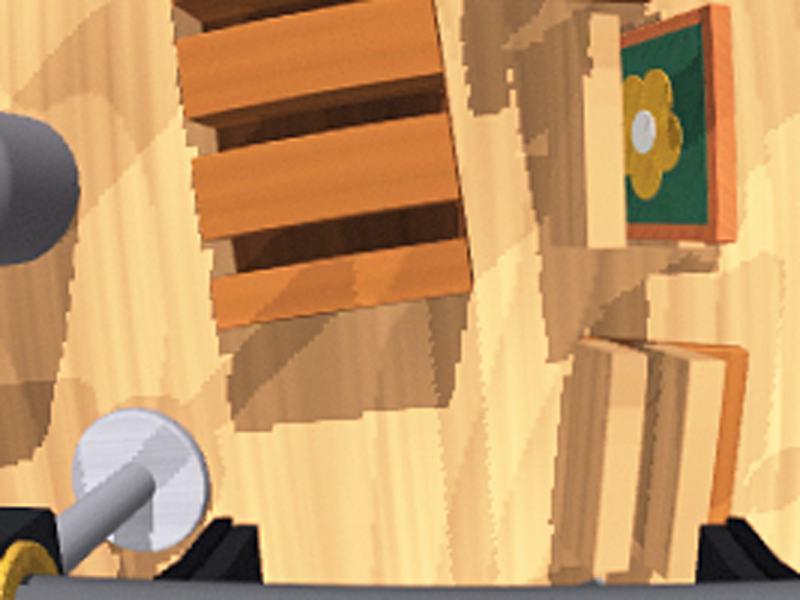

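Crop w2 (3×, offset (100,50)) shows rack slots 3 and 4 with clear edges, and the green plaque with its top edge from (728,8) to (735,240). I'll compute positions from those pixels.

```bash
python3 - <<'E'
from h import *
import json;st=json.load(open('w2.json'));st={k:np.array(v) for k,v in st.items()}
f=lambda u,v:(u/3+100-1/3,v/3+50-1/3)
for n,u,v,z in(('rackR',471,290,.052),('rackL',219,328,.052),('s4 lowL',213,282,.052),('s4 lowR',468,238,.052),('s4 upL',205,240,.052),('s4 upR',461,194,.052),('s3 loL',192,158,.052),('s3 loR',446,110,.052),('s3 upL',185,120,.052),('s3 upR',440,74,.052),('gtop1',728,8,.1),('gtop2',735,240,.1)):
    X=onz('wrist',f(u,v),z,st);q=yaw(-.0647)@(X-[.5717,-.324,0]);print(n,X,'rackframe',q)
# height of green top edge: rest top inner corner etc from top cam
img=eyes.capture('top');cv2.imwrite('pics/t1.png',cv2.resize(img[190:250,270:410],(800,343),interpolation=cv2.INTER_CUBIC))
E
```

```text
rackR [ 0.5161 -0.2284  0.052 ] rackframe [-0.0493  0.099   0.052 ]
rackL [ 0.614  -0.2219  0.052 ] rackframe [0.0488 0.0991 0.052 ]
s4 lowL [ 0.6145 -0.2399  0.052 ] rackframe [0.0481 0.0812 0.052 ]
s4 lowR [ 0.5159 -0.2478  0.052 ] rackframe [-0.0507  0.0796  0.052 ]
s4 upL [ 0.616  -0.2563  0.052 ] rackframe [0.0486 0.0647 0.052 ]
s4 upR [ 0.5174 -0.2644  0.052 ] rackframe [-0.0504  0.063   0.052 ]
s3 loL [ 0.6185 -0.2885  0.052 ] rackframe [0.049  0.0324 0.052 ]
s3 loR [ 0.5207 -0.2963  0.052 ] rackframe [-0.0491  0.031   0.052 ]
s3 upL [ 0.6202 -0.3037  0.052 ] rackframe [0.0497 0.0171 0.052 ]
s3 upR [ 0.522  -0.3101  0.052 ] rackframe [-0.0487  0.0171  0.052 ]
gtop1 [ 0.426  -0.3213  0.1   ] rackframe [-0.1452  0.0121  0.1   ]
gtop2 [ 0.4287 -0.2441  0.1   ] rackframe [-0.1376  0.089   0.1   ]
```

View pics/t1.png

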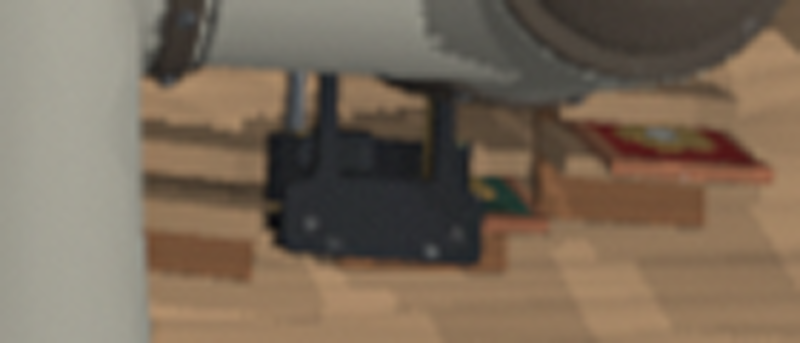

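Rack confirmed: slots at ±72 and ±24 in its frame, yaw about 3.9°. The green plaque's origin is (.459,-.283,.015) with yaw about −2°.

```bash
python3 -c "
from h import *
to(.437,-.283,.0835,178)"
```

```text
at [ 0.5161 -0.1883  0.2413] ang 176.02 shift now [4.9976 3.6137 7.8886] turn units -0.43 shift after turn [4.8697 3.7843 7.8886]
```

>>> {"api": "jog_arm", "payload": {"increments": [[0, 0, 0, -0.43], [0.97, 0.76, 0, 0], [0.97, 0.76, 0, 0], [0.97, 0.76, 0, 0], [0.97, 0.76, 0, 0], [0.97, 0.76, 0, 0], [0, 0, 0.9, 0], [0, 0, 0.9, 0], [0, 0, 0.9, 0], [0, 0, 0.9, 0]], "grip": 55}}

```text
time_s: 7.5
tcp_pos: [0.4364, -0.283, 0.3322]
ee_rot: [[-0.036, -0.999, 0.0], [-0.999, 0.036, -0.0], [0.0, -0.0, -1.0]]
wrist_force: [-0.5, -1.0, 0.2]
gripper_width: 0.63
gripper_force: 0.0
```

```bash
python3 - <<'E'
from h import *
img=eyes.capture('wrist');cv2.imwrite('pics/w3.png',img)
to(.437,-.283,.0835,178)
E
```

```text
at [ 0.4346 -0.282   0.1655] ang 177.88 shift now [ 0.0548 -0.1451  4.0985] turn units -0.03 shift after turn [ 0.055  -0.145   4.0985]
```

View pics/w3.png

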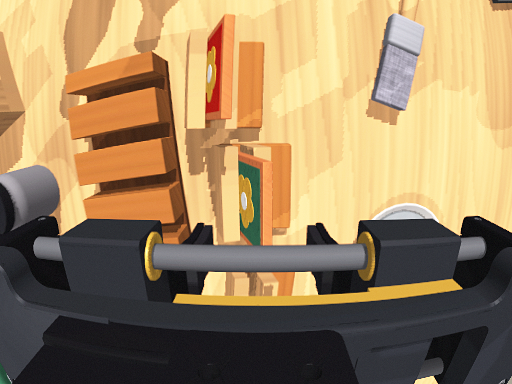

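Picture: the green plaque at (252,205) lies centred between the fingers, which are at (205,240) and (318,240). I'll descend and close.

>>> {"api": "jog_arm", "payload": {"increments": [[0, 0, 0.82, 0], [0, 0, 0.82, 0], [0, 0, 0.82, 0], [0, 0, 0.82, 0], [0, 0, 0.82, 0], [0, 0, 0, 0]]}}

```text
time_s: 8.15
tcp_pos: [0.4361, -0.2824, 0.2492]
ee_rot: [[-0.036, -0.999, -0.004], [-0.999, 0.036, 0.001], [-0.001, 0.004, -1.0]]
wrist_force: [-0.1, -0.0, 0.7]
gripper_width: 0.632
gripper_force: 0.0
```

>>> {"api": "jog_arm", "payload": {"increments": [[0, 0, 0, 0], [0, 0, 0, 0], [0, 0, 0, 0], [0, 0, 0, 0], [0, 0, 0, 0], [0, 0, 0, 0], [0, 0, 0, 0]], "grip": 0}}

```text
time_s: 8.85
tcp_pos: [0.4402, -0.2825, 0.2527]
ee_rot: [[-0.033, -0.999, 0.013], [-0.999, 0.033, -0.004], [0.003, -0.013, -1.0]]
wrist_force: [5.5, 0.7, -0.8]
gripper_width: 0.151
gripper_force: 28.6
```

>>> {"api": "jog_arm", "payload": {"increments": [[0, 0.15, -0.46, 0], [0, 0.15, -0.46, 0], [0, 0.15, -0.46, 0], [0, 0.15, -0.46, 0], [0, 0.15, -0.46, 0], [0, 0.15, -0.46, 0], [0, 0, -0.8, 0], [0, 0, -0.8, 0], [0, 0, -0.8, 0], [0, 0, -0.8, 0]]}}

```text
time_s: 9.85
tcp_pos: [0.418, -0.2813, 0.37]
ee_rot: [[-0.035, -0.999, -0.003], [-0.999, 0.035, 0.001], [-0.001, 0.003, -1.0]]
wrist_force: [1.3, -0.7, -0.8]
gripper_width: 0.086
gripper_force: 30.0
```

```bash
python3 - <<'E'
from h import *
img=eyes.capture('side');cv2.imwrite('pics/s2.png',cv2.resize(img[60:220,230:443],(800,600),interpolation=cv2.INTER_CUBIC))
s=sense();print(s['gripper_width']*87,s['gripper_force'])
c=yaw(.0665)@[0,.072,0]+[.5717,-.324,0];print('slot',c)
to(c[0],c[1],ang=93.8)
E
```

```text
8.27991439682062 29.985989327542484
slot [ 0.5669 -0.2522  0.    ]
at [ 0.4191 -0.282   0.2094] ang 178.04 shift now [-1.7446 -7.3366  0.0138] turn units 18.38 shift after turn [-7.4747  0.9991 -0.0144]
```

View pics/s2.png

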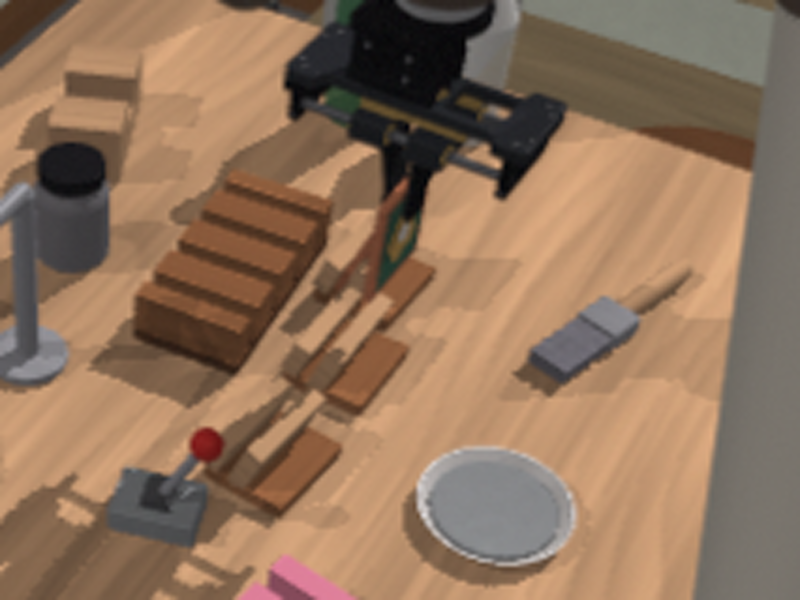

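The plaque is held vertically with its faces flat (8.3 mm opening) and is out of the rest. I'll turn and carry it to the +24 slot, at (.570,-.300).

>>> {"api": "jog_arm", "payload": {"increments": [[0, 0, 0, 1], [0, 0, 0, 1], [0, 0, 0, 1], [0, 0, 0, 1], [0, 0, 0, 1], [0, 0, 0, 1], [0, 0, 0, 1], [0, 0, 0, 1], [0, 0, 0, 1], [0, 0, 0, 1]]}}

```text
time_s: 10.9
tcp_pos: [0.4181, -0.2813, 0.3689]
ee_rot: [[-0.744, -0.669, -0.003], [-0.669, 0.744, 0.001], [0.001, 0.003, -1.0]]
wrist_force: [-0.5, -0.9, -0.8]
gripper_width: 0.087
gripper_force: 30.0
```

>>> {"api": "jog_arm", "payload": {"increments": [[0, 0, 0, 1], [0, 0, 0, 1], [0, 0, 0, 1], [0, 0, 0, 1], [0, 0, 0, 1], [0, 0, 0, 1], [0, 0, 0, 1], [0, 0, 0, 1], [0, 0, 0, 0.38], [0, 0, 0, 0]]}}

```text
time_s: 11.9
tcp_pos: [0.4182, -0.2814, 0.369]
ee_rot: [[-0.998, -0.065, -0.003], [-0.065, 0.998, 0.001], [0.002, 0.001, -1.0]]
wrist_force: [0.2, -0.5, -0.9]
gripper_width: 0.09
gripper_force: 30.0
```

>>> {"api": "jog_arm", "payload": {"increments": [[-0.9, 0, 0, 0], [-0.9, 0, 0, 0], [-0.9, 0, 0, 0], [-0.9, 0, 0, 0], [-0.9, 0, 0, 0], [-0.9, 0, 0, 0], [-0.9, 0, 0, 0], [-0.9, 0, 0, 0], [0, 0, 0, 0], [0, 0, 0, 0]]}}

```text
time_s: 12.9
tcp_pos: [0.5623, -0.2719, 0.3689]
ee_rot: [[-0.998, -0.066, -0.003], [-0.066, 0.998, 0.001], [0.002, 0.001, -1.0]]
wrist_force: [-0.1, -0.2, -0.8]
gripper_width: 0.088
gripper_force: 30.0
```

```bash
python3 - <<'E'
from h import *
c=yaw(.0665)@[0,.024,0]+[.5717,-.324,0]
for i in range(3):to(c[0],c[1],.105,ang=93.8);eyes.capture('top')
st=sense();img=eyes.capture('wrist');np.save('w4.npy',img)
cv2.imwrite('pics/w4.png',img)
X=np.array([[x,.024+s*.0075,.052] for s in(-1,1) for x in(-.05,0,.05)])@yaw(.0665).T+[.5717,-.324,0]
print(project('wrist',X,st))
E
```

```text
at [ 0.5618 -0.2718  0.2054] ang 93.79 shift now [-0.3314 -1.4439  5.0157] turn units -0.00 shift after turn [-0.3311 -1.4439  5.0157]
at [ 0.5616 -0.2719  0.2057] ang 93.78 shift now [-0.3432 -1.437   5.0337] turn units -0.01 shift after turn [-0.3426 -1.4371  5.0337]
at [ 0.5616 -0.272   0.206 ] ang 93.76 shift now [-0.3421 -1.4304  5.0499] turn units -0.01 shift after turn [-0.3411 -1.4307  5.0499]
[[224.0002 148.5495]
 [225.1934 196.8099]
 [226.8326 241.4663]
 [238.8683 148.3665]
 [239.6036 196.7797]
 [240.5956 241.558 ]]
```

View pics/w4.png

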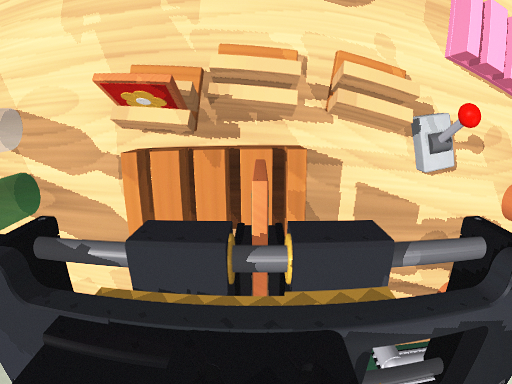

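The wrist view confirms the slot-3 opening at columns 225–240, row 148, as predicted. The plaque's near top corner is at (260,160).

```bash
python3 - <<'E'
from h import *
st=sense()
for z in(.215,.225):
    X=onz('wrist',(260,160),z,st);print((X-np.array(st['tcp_pos']))@np.array(st['ee_rot']))
E
```

```text
[ 0.0516 -0.0002  0.155 ]
[ 0.0529 -0.0002  0.145 ]
```

>>> {"api": "jog_arm", "payload": {"increments": [[-0.17, -0.72, 0, 0], [-0.17, -0.71, 0, 0], [0, 0, 0, 0], [0, 0, 0.9, 0], [0, 0, 0.9, 0], [0, 0, 0.9, 0], [0, 0, 0.8, 0], [0, 0, 0.5, 0], [0, 0, 0.5, 0], [0, 0, 0.3, 0]]}}

```text
time_s: 14.1
tcp_pos: [0.5713, -0.3003, 0.2732]
ee_rot: [[-0.998, -0.066, -0.0], [-0.066, 0.998, 0.0], [0.0, 0.0, -1.0]]
wrist_force: [-0.7, 1.0, -1.3]
gripper_width: 0.091
gripper_force: 30.0
```

>>> {"api": "jog_arm", "payload": {"increments": [[0, 0, 0.2, 0], [0, 0, 0.2, 0], [0, 0, 0, 0]]}}

```text
time_s: 14.4
tcp_pos: [0.5712, -0.3001, 0.2657]
ee_rot: [[-0.998, -0.066, -0.0], [-0.066, 0.998, 0.0], [0.0, 0.0, -1.0]]
wrist_force: [0.4, 0.7, -1.3]
gripper_width: 0.092
gripper_force: 30.0
```

```bash
python3 - <<'E'
from h import *
img=np.load('w4.npy');st=sense();im2=eyes.capture('wrist')
a=np.vstack([i[130:230,190:330] for i in(img,im2)])
cv2.imwrite('pics/w5.png',cv2.resize(a,None,fx=3,fy=3,interpolation=cv2.INTER_CUBIC))
for v in(175,178,181,184,187):
    c=CAL['wrist'];K=c['camera_matrix']
    o,d=pixray('wrist',(260,v),dict(tcp_pos=np.zeros(3),ee_rot=np.eye(3)));print(v,(o+d*(.1455-o[2])/d[2])[:2])
E
```

```text
175 [ 0.0464 -0.0002]
178 [ 0.0451 -0.0002]
181 [ 0.0438 -0.0002]
184 [ 0.0424 -0.0002]
187 [ 0.0411 -0.0002]
```

View pics/w5.png

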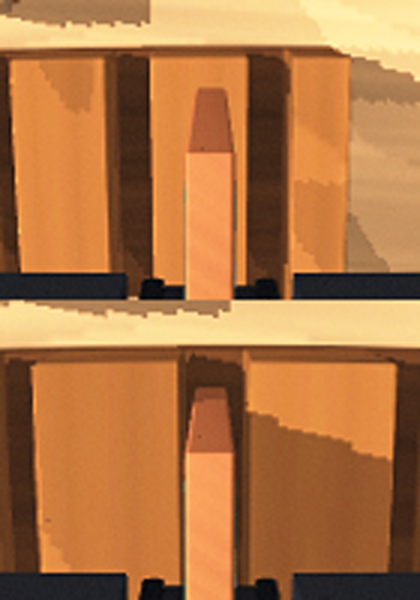

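The crop shows the plaque in the slot, centred between its walls. Its top corner is at row 180.7, so the plaque sits about 4 mm off the grasp towards the robot. I'll correct by 3 mm and lower it.

>>> {"api": "jog_arm", "payload": {"increments": [[-0.15, 0, 0, 0], [0, 0, 0.2, 0], [0, 0, 0.2, 0], [0, 0, 0.2, 0], [0, 0, 0.15, 0], [0, 0, 0, 0]]}}

```text
time_s: 15.05
tcp_pos: [0.5748, -0.3001, 0.2587]
ee_rot: [[-0.998, -0.068, 0.004], [-0.068, 0.998, -0.004], [-0.003, -0.004, -1.0]]
wrist_force: [-8.2, 6.8, 28.6]
gripper_width: 0.088
gripper_force: 30.1
```

>>> {"api": "jog_arm", "payload": {"increments": [[0, 0, -0.3, 0], [0, 0, 0, 0], [0, 0, 0, 0]]}}

```text
time_s: 15.35
tcp_pos: [0.5751, -0.3, 0.2588]
ee_rot: [[-0.998, -0.067, 0.003], [-0.067, 0.998, -0.002], [-0.003, -0.002, -1.0]]
wrist_force: [0.7, 1.8, 10.1]
gripper_width: 0.089
gripper_force: 30.0
```

>>> {"api": "jog_arm", "payload": {"increments": [[0, 0, 0, 0], [0, 0, 0, 0], [0, 0, 0, 0], [0, 0, 0, 0]], "grip": 26}}

```text
time_s: 15.75
tcp_pos: [0.5741, -0.3, 0.256]
ee_rot: [[-0.998, -0.066, -0.001], [-0.066, 0.998, 0.0], [0.001, 0.001, -1.0]]
wrist_force: [-0.1, 0.1, 0.6]
gripper_width: 0.288
gripper_force: 0.0
```

>>> {"api": "jog_arm", "payload": {"increments": [[0, 0, -0.5, 0], [0, 0, -0.8, 0], [0, 0, -0.8, 0], [0, 0, -0.8, 0], [0, 0, -0.8, 0], [0, 0, -0.8, 0], [0, 0, -0.8, 0], [0, 0, -0.8, 0], [0, 0, 0, 0]]}}

```text
time_s: 16.65
tcp_pos: [0.5746, -0.3002, 0.3824]
ee_rot: [[-0.998, -0.066, 0.006], [-0.066, 0.998, -0.002], [-0.006, -0.003, -1.0]]
wrist_force: [0.9, -0.2, 0.8]
gripper_width: 0.298
gripper_force: 0.0
```

```bash
python3 - <<'E'
from h import *
st=sense();img=eyes.capture('wrist');cv2.imwrite('pics/w6.png',cv2.resize(img[60:260,80:347],(800,600),interpolation=cv2.INTER_CUBIC))
print(st['time_s'],st['tcp_pos'],st['gripper_width'])
for c in('top','side'):
    eyes.capture(c)
    print(c,[(d['centre'],d['conf']) for d in eyes.spot_in(c,'plaque1')])
to(.46,-.27,.0835,176)
E
```

```text
16.65 [ 0.5746 -0.3002  0.3824] 0.29787107086326975
top [([0.4624, -0.3861, 0.0841], 0.84)]
side [([0.5747, -0.2939, 0.0816], 0.89), ([0.4225, 0.2474, 0.0643], 0.57), ([0.4595, -0.3674, 0.0872], 0.49)]
at [ 0.5737 -0.2997  0.2143] ang 93.76 shift now [5.5622 1.8503 6.5513] turn units -17.94 shift after turn [-1.0989  5.7691  6.5415]
```

View pics/w6.png

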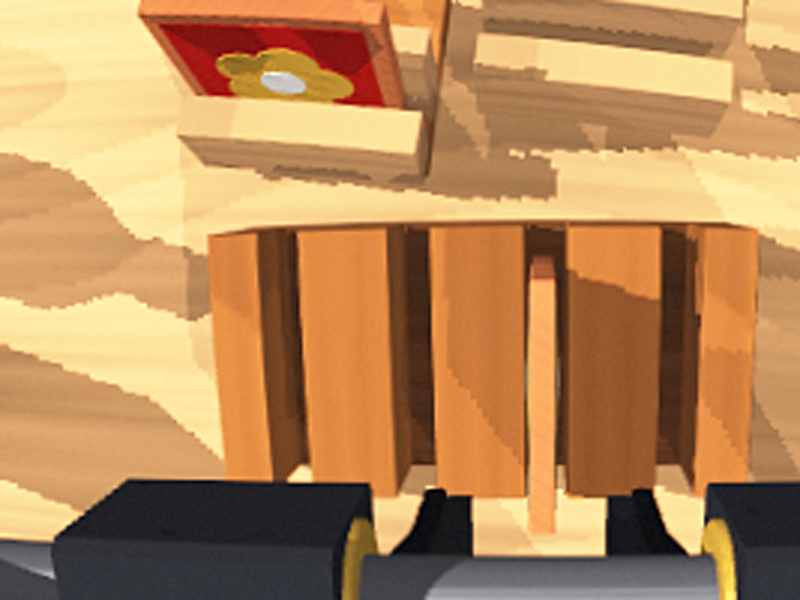

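```bash
python3 - <<'E'
from h import *
st=sense();f=lambda u,v:(u/3+80-1/3,v/3+60-1/3)
A,B=[onz('wrist',f(*p),.102,st) for p in((542,278),(541,532))];print(A,B,yaw(-.0665)@((A+B)/2-[.5717,-.324,0]))
for p in((143,14),(386,25),(404,107)):
  for z in(.095,.1,.105):print(p,z,onz('wrist',f(*p),z,st))
eyes.capture('wrist')
V=[('wrist',st,[d['mask'] for d in eyes.outline_of('wrist','plaque1') if d['conf']>.2]),masks('top','plaque1')]
m=V[0][2]
for x0 in ([.486,-.39,.015],):
    x,s=fit('plaque',x0,V,[-.1]);print(x,np.degrees(x[3]),s)
E
```

```text
[ 0.5303 -0.3022  0.102 ] [ 0.6078 -0.2974  0.102 ] [-0.001   0.0243  0.102 ]
(143, 14) 0.095 [ 0.4522 -0.4314  0.095 ]
(143, 14) 0.1 [ 0.4533 -0.429   0.1   ]
(143, 14) 0.105 [ 0.4543 -0.4266  0.105 ]
(386, 25) 0.095 [ 0.4578 -0.3527  0.095 ]
(386, 25) 0.1 [ 0.4587 -0.3518  0.1   ]
(386, 25) 0.105 [ 0.4596 -0.3509  0.105 ]
(404, 107) 0.095 [ 0.4825 -0.3457  0.095 ]
(404, 107) 0.1 [ 0.4829 -0.3449  0.1   ]
(404, 107) 0.105 [ 0.4834 -0.3441  0.105 ]
[ 0.4844 -0.3906  0.0207 -0.0427] -2.4472112290983232 0.7398029913816513
```

Green stands centred, about −1 mm along and +0.3 mm across in the rack frame. Next is red: origin about (.484,-.390,.017), yaw −4°. I'll turn first.

>>> {"api": "jog_arm", "payload": {"increments": [[0, 0, 0, -1], [0, 0, 0, -1], [0, 0, 0, -1], [0, 0, 0, -1], [0, 0, 0, -1], [0, 0, 0, -1], [0, 0, 0, -1], [0, 0, 0, -1], [0, 0, 0, -1], [0, 0, 0, -1]], "grip": 55}}

```text
time_s: 18.1
tcp_pos: [0.5743, -0.2999, 0.3786]
ee_rot: [[-0.646, -0.764, -0.001], [-0.764, 0.646, 0.0], [0.0, 0.001, -1.0]]
wrist_force: [-0.4, 1.0, 0.6]
gripper_width: 0.633
gripper_force: 0.0
```

>>> {"api": "jog_arm", "payload": {"increments": [[0, 0, 0, -1], [0, 0, 0, -1], [0, 0, 0, -1], [0, 0, 0, -1], [0, 0, 0, -1], [0, 0, 0, -1], [0, 0, 0, -1], [0, 0, 0, -0.94], [0, 0, 0, 0], [0, 0, 0, 0]]}}

```text
time_s: 19.1
tcp_pos: [0.5743, -0.2999, 0.3788]
ee_rot: [[-0.071, -0.997, -0.0], [-0.997, 0.071, 0.0], [-0.0, 0.0, -1.0]]
wrist_force: [1.2, -1.1, -0.2]
gripper_width: 0.633
gripper_force: 0.0
```

```bash
python3 -c "
from h import *
to(.465,-.390,.083,176)"
```

```text
at [ 0.5742 -0.2999  0.2153] ang 175.91 shift now [4.8832 5.1236 6.6141] turn units -0.02 shift after turn [4.8751 5.1313 6.6141]
```

>>> {"api": "jog_arm", "payload": {"increments": [[0.97, 0.95, 0, 0], [0.98, 0.95, 0, 0], [0.98, 0.95, 0, 0], [0.98, 0.95, 0, 0], [0.97, 0.95, 0, 0], [0, 0.37, 0.9, 0], [0, 0, 0.9, 0], [0, 0, 0.9, 0], [0, 0, 0, 0]]}}

```text
time_s: 20.0
tcp_pos: [0.4644, -0.3898, 0.3222]
ee_rot: [[-0.072, -0.997, -0.005], [-0.997, 0.072, 0.003], [-0.003, 0.005, -1.0]]
wrist_force: [-0.7, -0.6, 0.9]
gripper_width: 0.635
gripper_force: 0.0
```

```bash
python3 - <<'E'
from h import *
img=eyes.capture('wrist');cv2.imwrite('pics/w7.png',img[100:300,100:420])
to(.465,-.390,.083,176)
E
```

```text
at [ 0.4647 -0.3899  0.1605] ang 175.95 shift now [ 0.005  -0.0275  3.8743] turn units -0.01 shift after turn [ 0.005  -0.0275  3.8743]
```

View pics/w7.png

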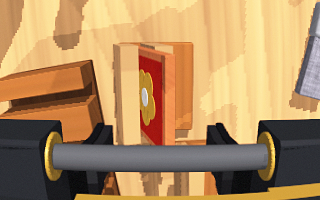

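The red plaque (crop (155,95)) lies between the fingers, so I'll descend, grip and slide it out.

>>> {"api": "jog_arm", "payload": {"increments": [[0, 0, 0.8, 0], [0, 0, 0.8, 0], [0, 0, 0.8, 0], [0, 0, 0.8, 0], [0, 0, 0.68, 0], [0, 0, 0, 0]]}}

```text
time_s: 20.65
tcp_pos: [0.4651, -0.3899, 0.2461]
ee_rot: [[-0.07, -0.998, -0.002], [-0.998, 0.07, 0.001], [-0.001, 0.002, -1.0]]
wrist_force: [0.2, -0.2, -0.9]
gripper_width: 0.631
gripper_force: 0.0
```

>>> {"api": "jog_arm", "payload": {"increments": [[0, 0, 0, 0], [0, 0, 0, 0], [0, 0, 0, 0], [0, 0, 0, 0], [0, 0, 0, 0], [0, 0, 0, 0], [0, 0, 0, 0]], "grip": 0}}

```text
time_s: 21.35
tcp_pos: [0.4668, -0.3905, 0.2489]
ee_rot: [[-0.069, -0.998, 0.006], [-0.998, 0.069, -0.003], [0.002, -0.007, -1.0]]
wrist_force: [2.8, 0.4, 3.0]
gripper_width: 0.17
gripper_force: 29.0
```

>>> {"api": "jog_arm", "payload": {"increments": [[0, 0.15, -0.46, 0], [0, 0.15, -0.46, 0], [0, 0.15, -0.46, 0], [0, 0.15, -0.46, 0], [0, 0.15, -0.46, 0], [0, 0.15, -0.46, 0], [0, 0, -0.8, 0], [0, 0, -0.8, 0], [0, 0, -0.8, 0], [0, 0, -0.8, 0]]}}

```text
time_s: 22.35
tcp_pos: [0.4461, -0.3886, 0.366]
ee_rot: [[-0.071, -0.998, -0.005], [-0.998, 0.07, 0.003], [-0.002, 0.005, -1.0]]
wrist_force: [1.1, 0.3, -1.7]
gripper_width: 0.087
gripper_force: 30.0
```

```bash
python3 - <<'E'
from h import *
s=sense();print(s['gripper_width']*87,s['gripper_force'],s['joints'])
c=yaw(.0665)@[0,-.072,0]+[.5717,-.324,0]
to(c[0],c[1],ang=93.8)
E
```

```text
7.603055533387442 29.976804773323238 [-25.3934  20.5765  -7.6002  -0.0249 -62.1225  21.3623]
at [ 0.4454 -0.3882  0.2025] ang 175.96 shift now [-0.0805 -6.5657 -0.0308] turn units 17.92 shift after turn [-6.5154 -0.8163  0.0109]
```

Red is held flat. I'll turn and carry it to the −72 slot.

>>> {"api": "jog_arm", "payload": {"increments": [[0, 0, 0, 1], [0, 0, 0, 1], [0, 0, 0, 1], [0, 0, 0, 1], [0, 0, 0, 1], [0, 0, 0, 1], [0, 0, 0, 1], [0, 0, 0, 1], [0, 0, 0, 1], [0, 0, 0, 1]]}}

```text
time_s: 23.35
tcp_pos: [0.4462, -0.3886, 0.3653]
ee_rot: [[-0.767, -0.642, -0.005], [-0.642, 0.767, 0.003], [0.002, 0.005, -1.0]]
wrist_force: [0.5, -0.2, -1.9]
gripper_width: 0.088
gripper_force: 30.0
```

>>> {"api": "jog_arm", "payload": {"increments": [[0, 0, 0, 1], [0, 0, 0, 1], [0, 0, 0, 1], [0, 0, 0, 1], [0, 0, 0, 1], [0, 0, 0, 1], [0, 0, 0, 1], [0, 0, 0, 0.92], [-0.8, -0.1, 0, 0], [-0.8, -0.1, 0, 0]]}}

```text
time_s: 24.35
tcp_pos: [0.4785, -0.3906, 0.3655]
ee_rot: [[-0.998, -0.066, -0.004], [-0.066, 0.998, 0.002], [0.004, 0.003, -1.0]]
wrist_force: [1.1, -0.9, -1.1]
gripper_width: 0.089
gripper_force: 30.0
```

>>> {"api": "jog_arm", "payload": {"increments": [[-0.8, -0.1, 0, 0], [-0.8, -0.1, 0, 0], [-0.8, -0.1, 0, 0], [-0.8, -0.1, 0, 0], [-0.8, -0.1, 0, 0], [-0.8, -0.1, 0, 0], [0, 0, 0, 0], [0, 0, 0, 0]]}}

```text
time_s: 25.15
tcp_pos: [0.5754, -0.3961, 0.365]
ee_rot: [[-0.998, -0.067, -0.004], [-0.067, 0.998, 0.002], [0.004, 0.002, -1.0]]
wrist_force: [-0.0, 0.3, -1.7]
gripper_width: 0.086
gripper_force: 30.0
```

```bash
python3 - <<'E'
from h import *
c=yaw(.0665)@[0,-.072,0]+[.5717,-.324,0]
st=sense();img=eyes.capture('wrist')
for i in range(2):to(c[0],c[1],.102,ang=93.8);eyes.capture('top')
# brightness profile along plaque top edge: find corner row
col=img[150:215,256:264].mean((1,2));print(np.round(col).astype(int))
E
```

```text
at [ 0.5746 -0.3959  0.202 ] ang 93.83 shift now [-0.1073 -0.0106  5.0013] turn units 0.01 shift after turn [-0.1073 -0.0105  5.0013]
at [ 0.5748 -0.3961  0.2025] ang 93.83 shift now [-0.0984  0.001   5.0243] turn units 0.01 shift after turn [-0.0984  0.001   5.0243]
[ 47  46  54  91 107 106 105 106 107 107 108 109 109 109 109 109 110 111
 111 111 110 112 111 104 119 163 164 164 164 165 164 165 164 164 164 164
 164 164 164 165 166 166 166 166 165 165 165 165 165 163 163 163 162 161
 160 161 162 163 163 163 163 162 161 160 160]
```

>>> {"api": "jog_arm", "payload": {"increments": [[-0.46, 0, 0, 0], [0, 0, 0, 0], [0, 0, 0.9, 0], [0, 0, 0.9, 0], [0, 0, 0.9, 0], [0, 0, 0.8, 0], [0, 0, 0.5, 0], [0, 0, 0.5, 0], [0, 0, 0.3, 0], [0, 0, 0, 0]]}}

```text
time_s: 26.3
tcp_pos: [0.5852, -0.3956, 0.2697]
ee_rot: [[-0.998, -0.067, -0.001], [-0.067, 0.998, 0.001], [0.001, 0.001, -1.0]]
wrist_force: [0.1, -0.4, -2.4]
gripper_width: 0.091
gripper_force: 30.0
```

>>> {"api": "jog_arm", "payload": {"increments": [[0, 0, 0.15, 0], [0, 0, 0.15, 0], [0, 0, 0.15, 0], [0, 0, 0, 0]]}}

```text
time_s: 26.7
tcp_pos: [0.5852, -0.3955, 0.2612]
ee_rot: [[-0.998, -0.067, -0.001], [-0.067, 0.998, 0.0], [0.001, 0.0, -1.0]]
wrist_force: [-0.4, -0.1, -1.6]
gripper_width: 0.093
gripper_force: 30.0
```

>>> {"api": "jog_arm", "payload": {"increments": [[0, 0, 0.12, 0], [0, 0, 0.12, 0], [0, 0, 0, 0]]}}

```text
time_s: 27.0
tcp_pos: [0.5852, -0.3956, 0.2562]
ee_rot: [[-0.998, -0.067, -0.001], [-0.067, 0.998, 0.0], [0.001, 0.001, -1.0]]
wrist_force: [0.3, -0.8, -3.0]
gripper_width: 0.087
gripper_force: 30.0
```

>>> {"api": "jog_arm", "payload": {"increments": [[0, 0, 0.12, 0], [0, 0, 0.12, 0], [0, 0, 0, 0]]}}

```text
time_s: 27.3
tcp_pos: [0.5853, -0.3958, 0.255]
ee_rot: [[-0.998, -0.068, 0.001], [-0.068, 0.998, -0.002], [-0.001, -0.002, -1.0]]
wrist_force: [-3.7, 2.1, 8.4]
gripper_width: 0.087
gripper_force: 30.0
```

On the floor. I'll release, rise and look.

>>> {"api": "jog_arm", "payload": {"increments": [[0, 0, 0, 0], [0, 0, 0, 0], [0, 0, 0, 0], [0, 0, 0, 0]], "grip": 26}}

```text
time_s: 27.7
tcp_pos: [0.5854, -0.3956, 0.2516]
ee_rot: [[-0.998, -0.067, -0.0], [-0.067, 0.998, 0.0], [0.0, 0.0, -1.0]]
wrist_force: [0.4, -0.5, 0.4]
gripper_width: 0.285
gripper_force: 0.0
```

>>> {"api": "jog_arm", "payload": {"increments": [[0, 0, -0.5, 0], [0, 0, -0.8, 0], [0, 0, -0.8, 0], [0, 0, -0.8, 0], [0, 0, -0.8, 0], [0, 0, -0.8, 0], [0, 0, -0.8, 0], [0, 0, -0.8, 0], [0, 0, 0, 0]]}}

```text
time_s: 28.6
tcp_pos: [0.5856, -0.3959, 0.3777]
ee_rot: [[-0.998, -0.068, 0.006], [-0.068, 0.998, -0.003], [-0.005, -0.004, -1.0]]
wrist_force: [0.0, -0.3, 0.3]
gripper_width: 0.302
gripper_force: 0.0
```

```bash
python3 - <<'E'
from h import *
st=sense();img=eyes.capture('wrist');cv2.imwrite('pics/w8.png',cv2.resize(img[60:260,80:347],(800,600),interpolation=cv2.INTER_CUBIC))
import json;json.dump({k:np.array(st[k]).tolist() for k in('tcp_pos','ee_rot')},open('w8.json','w'))
V=[masks(c,'cuff1') for c in('top','side')]
for v in V:
  for d in eyes.spot_in(v[0],'cuff1'):
    if d['conf']>.3:print(v[0],d['centre'],d['conf'])
for p in([.426,.242,0],[.55,.313,0],[.422,.375,0]):
    x,s=fit('cuff',p,V,np.radians([-45,0,45,90]));print('cuff',x[:3],np.degrees(x[3]),s)
print(st['time_s'],st['tcp_pos'])
E
```

```text
top [0.4208, 0.242, 0.0696] 0.72
top [0.4245, 0.3714, 0.0664] 0.65
top [0.4589, -0.057, 0.1036] 0.33
side [0.5393, 0.3142, 0.06] 0.92
side [0.4247, 0.2476, 0.0617] 0.91
side [0.4162, 0.3841, 0.0644] 0.76
cuff [0.4274 0.2419 0.0009] 29.1434669444773 0.9014195696440974
cuff [0.5487 0.3122 0.0048] 13.750757087967104 0.9180073781926039
cuff [0.4262 0.3776 0.0023] 12.027954048173514 0.8918252742112288
28.6 [ 0.5856 -0.3959  0.3777]
```

View pics/w8.png

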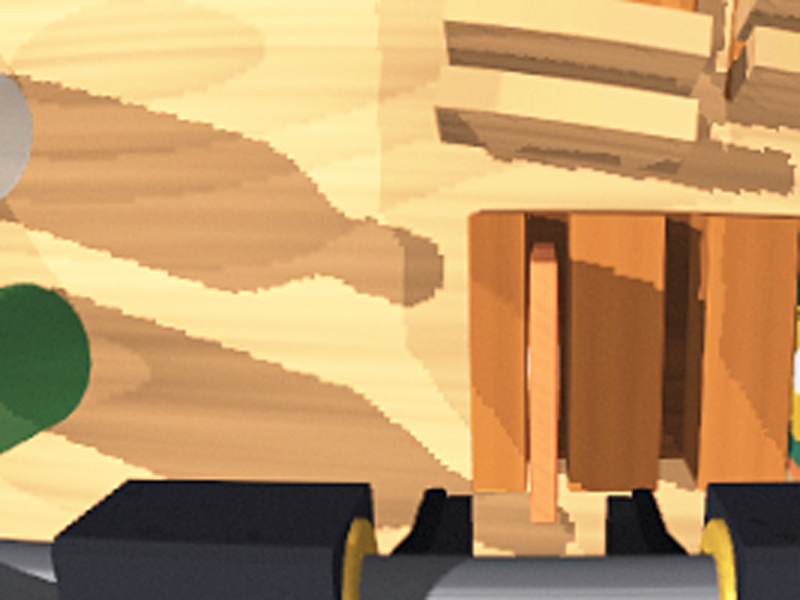

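Red stands in the −72 slot (top edge from (543,265) to (542,522)). The cuffs fit at (.427,.242, 29°), (.549,.313, 14°) and (.426,.378, 12°). I'll go to the first cuff.

>>> {"api": "jog_arm", "payload": {"increments": [[0.17, 0.98, -0.2, 0], [0.17, 0.98, -0.2, 0], [0.17, 0.98, -0.2, 0], [0.17, 0.98, -0.2, 0], [0.17, 0.98, -0.2, 0], [0.17, 0.98, 0, 0], [0.17, 0.98, 0, 0], [0.17, 0.98, 0, 0], [0.17, 0.98, 0, 0], [0.17, 0.98, 0, 0]], "grip": 87}}

```text
time_s: 29.95
tcp_pos: [0.5379, -0.2016, 0.3935]
ee_rot: [[-0.998, -0.067, -0.001], [-0.067, 0.998, 0.0], [0.001, 0.0, -1.0]]
wrist_force: [0.2, -1.3, 0.9]
gripper_width: 0.991
gripper_force: 0.0
```

>>> {"api": "jog_arm", "payload": {"increments": [[0.17, 0.98, 0, 0], [0.17, 0.98, 0, 0], [0.17, 0.98, 0, 0], [0.17, 0.98, 0, 0], [0.17, 0.98, 0, 0], [0.17, 0.98, 0, 0], [0.17, 0.98, 0, 0], [0.17, 0.98, 0, 0], [0.17, 0.98, 0, 0], [0.17, 0.98, 0, 0]]}}

```text
time_s: 30.95
tcp_pos: [0.4907, -0.0084, 0.3937]
ee_rot: [[-0.998, -0.067, -0.0], [-0.067, 0.998, -0.0], [0.001, -0.0, -1.0]]
wrist_force: [0.9, -0.7, -0.4]
gripper_width: 1.001
gripper_force: 0.0
```

>>> {"api": "jog_arm", "payload": {"increments": [[0.17, 0.98, 0, 0], [0.17, 0.98, 0, 0], [0.17, 0.98, 0, 0], [0.17, 0.98, 0, 0], [0.17, 0.98, 0, 0], [0.17, 0.98, 0, 0], [0.17, 0.98, 0, 0], [0.17, 0.98, 0, 0], [0, 0, 0, -1], [0, 0, 0, -1]]}}

```text
time_s: 31.95
tcp_pos: [0.4531, 0.1462, 0.3937]
ee_rot: [[-0.973, -0.23, -0.0], [-0.23, 0.973, -0.0], [0.001, -0.0, -1.0]]
wrist_force: [-1.3, 1.0, -0.1]
gripper_width: 1.003
gripper_force: 0.0
```

>>> {"api": "jog_arm", "payload": {"increments": [[0, 0, 0, -1], [0, 0, 0, -1], [0, 0, 0, -1], [0, 0, 0, -1], [0, 0, 0, -1], [0, 0, 0, -1], [0, 0, 0, -1], [0, 0, 0, -1], [0, 0, 0, -1], [0, 0, 0, -1]]}}

```text
time_s: 32.95
tcp_pos: [0.4533, 0.1455, 0.3937]
ee_rot: [[-0.514, -0.858, -0.0], [-0.858, 0.514, -0.0], [0.001, 0.0, -1.0]]
wrist_force: [0.1, -0.7, -0.2]
gripper_width: 0.999
gripper_force: 0.0
```

>>> {"api": "jog_arm", "payload": {"increments": [[0, 0, 0, -1], [0, 0, 0, -1], [0, 0, 0, -1], [0, 0, 0, -1], [0, 0, 0, -1], [0, 0, 0, -1], [0, 0, 0, -1], [0, 0, 0, -1], [0, 0, 0, -1], [0, 0, 0, -1]]}}

```text
time_s: 33.95
tcp_pos: [0.4533, 0.1455, 0.3936]
ee_rot: [[0.257, -0.966, -0.001], [-0.966, -0.257, -0.0], [0.0, 0.001, -1.0]]
wrist_force: [0.2, 0.2, -0.6]
gripper_width: 0.997
gripper_force: 0.0
```

```bash
python3 - <<'E'
from h import *
import json
w=json.load(open('w8.json'));w={k:np.array(v) for k,v in w.items()};f=lambda u,v:(u/3+80-1/3,v/3+60-1/3)
A,B=[onz('wrist',f(*p),.102,w) for p in((543,265),(542,522))];print('red',np.linalg.norm(A-B),yaw(-.0665)@((A+B)/2-[.5717,-.324,0]))
st=sense();eyes.capture('wrist')
V=[('wrist',st,[d['mask'] for d in eyes.outline_of('wrist','cuff1') if d['conf']>.2])]
print([int(m.sum()) for m in V[0][2]])
V+=[masks(c,'cuff1') for c in('top','side')]
for v in(V,V[1:]):
    x,s=fit('cuff',[.427,.242,0],v,np.radians([20]),True);print('cuff',x[:3],np.degrees(x[3]),s)
to(x[0],x[1],.036,np.degrees(x[3])+180);print(sense()['time_s'])
for z in(.1,.14):print('blower front',onz('top',(246,97),z))
E
```

```text
red 0.07826197405828218 [ 0.0034 -0.0717  0.102 ]
[431, 864]
cuff [0.4273 0.2419 0.    ] 29.054980987433463 0.4472320342648679
cuff [0.4277 0.2415 0.    ] 29.177720444691296 0.4731906569053928
at [0.4533 0.1455 0.2303] ang -165.36 shift now [-4.9678  0.0214  9.7165] turn units -3.17 shift after turn [-4.8147 -1.2263  9.7162]
34.25
blower front [0.8078 0.0112 0.1   ]
blower front [0.7931 0.0109 0.14  ]
```

>>> {"api": "jog_arm", "payload": {"increments": [[0, 0, 0, -1], [0, 0, 0, -1], [0, 0, 0, -1], [0, 0, 0, -0.17], [-0.96, -0.25, 0, 0], [-0.96, -0.25, 0, 0], [-0.96, -0.25, 0, 0], [-0.96, -0.24, 0, 0], [-0.96, -0.24, 0, 0], [0, 0, 0, 0]]}}

```text
time_s: 35.25
tcp_pos: [0.4277, 0.2429, 0.3939]
ee_rot: [[0.489, -0.872, 0.0], [-0.872, -0.489, 0.0], [-0.0, -0.0, -1.0]]
wrist_force: [0.6, 0.3, -0.7]
gripper_width: 0.998
gripper_force: 0.0
```

>>> {"api": "jog_arm", "payload": {"increments": [[0, 0, 0.98, 0], [0, 0, 0.98, 0], [0, 0, 0.98, 0], [0, 0, 0.98, 0], [0, 0, 0.98, 0], [0, 0, 0.98, 0], [0, 0, 0.98, 0], [0, 0, 0.98, 0], [0, 0, 0.98, 0], [0, 0, 0.88, 0]]}}

```text
time_s: 36.25
tcp_pos: [0.4281, 0.2407, 0.1991]
ee_rot: [[0.487, -0.874, -0.0], [-0.874, -0.487, -0.0], [0.0, 0.0, -1.0]]
wrist_force: [-0.3, -0.6, -0.6]
gripper_width: 1.0
gripper_force: 0.0
```

>>> {"api": "jog_arm", "payload": {"increments": [[0, 0, 0, 0], [0, 0, 0, 0], [0, 0, 0, 0], [0, 0, 0, 0], [0, 0, 0, 0], [0, 0, 0, 0]], "grip": 50}}

```text
time_s: 36.85
tcp_pos: [0.428, 0.2413, 0.2008]
ee_rot: [[0.488, -0.873, 0.001], [-0.873, -0.488, 0.001], [-0.0, -0.001, -1.0]]
wrist_force: [-1.6, -0.7, 6.0]
gripper_width: 0.686
gripper_force: 30.0
```

Gripped at 59.7 mm, which matches the leg width. Lifting.

>>> {"api": "jog_arm", "payload": {"increments": [[0, 0, -0.6, 0], [0, 0, -1, 0], [0, 0, -1, 0], [0, 0, -1, 0], [0, 0, -1, 0], [0, 0, -1, 0], [0, 0, -1, 0], [0, 0, -1, 0], [0, 0, -1, 0], [0, 0, -1, 0]]}}

```text
time_s: 37.85
tcp_pos: [0.4276, 0.2411, 0.3924]
ee_rot: [[0.488, -0.873, -0.001], [-0.873, -0.488, 0.0], [-0.0, 0.0, -1.0]]
wrist_force: [0.6, 0.2, -1.7]
gripper_width: 0.685
gripper_force: 30.0
```

>>> {"api": "jog_arm", "payload": {"increments": [[0, 0, -1, 0], [0, 0, -1, 0], [0, 0, 0, 1], [0, 0, 0, 1], [0, 0, 0, 1], [0, 0, 0, 1], [0, 0, 0, 1], [0, 0, 0, 1], [0, 0, 0, 0.2], [0, 0, 0, 0]]}}

```text
time_s: 38.85
tcp_pos: [0.4278, 0.2412, 0.4316]
ee_rot: [[0.015, -1.0, -0.001], [-1.0, -0.015, -0.0], [0.0, 0.001, -1.0]]
wrist_force: [0.5, 0.3, -0.6]
gripper_width: 0.686
gripper_force: 30.0
```

```bash
python3 - <<'E'
from h import *
s=sense();print(s['time_s'],s['gripper_width']*87,s['gripper_force'],s['joints'])
to(.6735,.18,ang=180.7)
# rail: refit with top and wrist
st=sense();img=eyes.capture('wrist');cv2.imwrite('rail.png',img)
ms=[d for d in eyes.outline_of('wrist','rail')];print([(d['conf'],int(d['mask'].sum())) for d in ms])
V=[masks('top','rail')]
for v in(V,[masks('side','rail')]+V):
    x,q=fit('rail',[.675,.042,0],v,[0.01],True);print(x,np.degrees(x[3]),q)
E
```

```text
38.85 59.67631643899789 29.991503387502263 [ 48.4019   7.7362 -15.2057  -0.0191 -67.084  -47.5158]
at [0.4277 0.2412 0.2681] ang -179.12 shift now [  3.2481 -12.2415  -0.0061] turn units 0.04 shift after turn [  3.2099 -12.2515  -0.0061]
[(0.58, 5032)]
[0.6752 0.0422 0.     0.0062] 0.3541489414315488 0.8906507042829737
[0.6758 0.0418 0.     0.0026] 0.1484311484868837 0.6770214658376759
```

>>> {"api": "jog_arm", "payload": {"increments": [[0.25, -0.94, 0, 0], [0.25, -0.94, 0, 0], [0.25, -0.94, 0, 0], [0.25, -0.94, 0, 0], [0.25, -0.94, 0, 0], [0.25, -0.94, 0, 0], [0.25, -0.94, 0, 0], [0.25, -0.94, 0, 0], [0.25, -0.94, 0, 0], [0.25, -0.94, 0, 0]]}}

```text
time_s: 40.15
tcp_pos: [0.6175, 0.1938, 0.4316]
ee_rot: [[0.014, -1.0, -0.0], [-1.0, -0.014, -0.0], [0.0, 0.0, -1.0]]
wrist_force: [-0.2, 0.1, -1.2]
gripper_width: 0.693
gripper_force: 30.0
```

>>> {"api": "jog_arm", "payload": {"increments": [[0.25, -0.95, 0, 0], [0.25, -0.95, 0, 0], [0.25, -0.95, 0, 0.04], [0, 0, 0, 0], [0, 0, 0, 0]]}}

```text
time_s: 40.65
tcp_pos: [0.674, 0.1797, 0.431]
ee_rot: [[0.011, -1.0, -0.002], [-1.0, -0.011, -0.0], [0.0, 0.002, -1.0]]
wrist_force: [-0.1, 0.7, -1.7]
gripper_width: 0.688
gripper_force: 30.0
```

```bash
python3 - <<'E'
from h import *
to(.674,.18,.1593,ang=180.5)
st=sense();img=eyes.capture('wrist');cv2.imwrite('pics/w9.png',img[40:340,56:456])
X=np.array([[.675-.008*(y-.042)+s,y,.18] for y in(.1,.05,0,-.05,-.1,-.148) for s in(-.008,.008)])
print(project('wrist',X,st).reshape(-1,4)-[56,40,56,40])
E
```

```text
at [0.6737 0.1796 0.2675] ang -179.39 shift now [-0.021  -0.0223  5.41  ] turn units 0.02 shift after turn [-0.021  -0.0223  5.41  ]
[[ 212.3844   68.2646  191.4917   68.0863]
 [ 212.4479    5.6688  191.6486    5.5067]
 [ 212.2684  -50.6676  192.1136  -50.8061]
 [ 211.9243  -98.3473  192.7697  -98.4621]
 [ 211.4981 -137.3294  193.5045 -137.424 ]
 [ 211.0665 -167.6503  194.2127 -167.7294]]
```

View pics/w9.png

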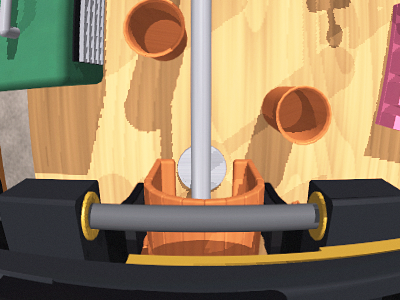

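The rail (crop columns 191–212) runs between the cuff's legs, as predicted. One quick check of where the visible post foot is, before lowering.

```bash
python3 - <<'E'
from h import *
st=sense();print(onz('wrist',(202+56,165+40),0,st),project('wrist',np.array([[.674,.232,0],[.674,.232,.18],[.674,.202,.231]]),st)-[56,40])
E
```

```text
[0.6738 0.2279 0.    ] [[201.8041 167.7069]
 [200.9708 225.6135]
 [200.7916 220.9829]]
```

>>> {"api": "jog_arm", "payload": {"increments": [[0, 0, 0.9, 0], [0, 0, 0.9, 0], [0, 0, 0.9, 0], [0, 0, 0.9, 0], [0, 0, 0.8, 0], [0, 0, 0.4, 0], [0, 0, 0.3, 0], [0, 0, 0.15, 0], [0, 0, 0, 0]]}}

```text
time_s: 41.6
tcp_pos: [0.6738, 0.1799, 0.3272]
ee_rot: [[0.011, -1.0, 0.0], [-1.0, -0.011, 0.0], [-0.0, -0.0, -1.0]]
wrist_force: [-0.3, -0.1, -1.7]
gripper_width: 0.688
gripper_force: 30.0
```

>>> {"api": "jog_arm", "payload": {"increments": [[0, 0, 0.12, 0], [0, 0, 0.12, 0], [0, 0, 0, 0]]}}

```text
time_s: 41.9
tcp_pos: [0.674, 0.1798, 0.323]
ee_rot: [[0.011, -1.0, 0.001], [-1.0, -0.011, 0.0], [-0.0, -0.001, -1.0]]
wrist_force: [-0.9, -0.1, 0.6]
gripper_width: 0.684
gripper_force: 30.0
```

>>> {"api": "jog_arm", "payload": {"increments": [[0, 0, 0.08, 0], [0, 0, 0, 0]]}}

```text
time_s: 42.1
tcp_pos: [0.6739, 0.1799, 0.3229]
ee_rot: [[0.012, -1.0, 0.002], [-1.0, -0.012, 0.0], [-0.0, -0.002, -1.0]]
wrist_force: [-2.8, 0.3, 7.0]
gripper_width: 0.685
gripper_force: 30.0
```

>>> {"api": "jog_arm", "payload": {"increments": [[0, 0, 0, 0], [0, 0, 0, 0], [0, 0, 0, 0], [0, 0, 0, 0], [0, 0, 0, 0]], "grip": 82}}

```text
time_s: 42.6
tcp_pos: [0.6739, 0.1798, 0.3202]
ee_rot: [[0.011, -1.0, -0.0], [-1.0, -0.011, -0.0], [0.0, 0.0, -1.0]]
wrist_force: [1.1, 1.2, -0.2]
gripper_width: 0.933
gripper_force: 0.0
```

>>> {"api": "jog_arm", "payload": {"increments": [[0, 0, -0.3, 0], [0, 0, -0.5, 0], [0, 0, -0.8, 0], [0, 0, -0.8, 0], [0, 0, -0.8, 0], [0, 0, -0.8, 0], [0, 0, -0.8, 0], [0, 0, 0, 0]]}}

```text
time_s: 43.4
tcp_pos: [0.6741, 0.1798, 0.4208]
ee_rot: [[0.011, -1.0, 0.007], [-1.0, -0.011, 0.002], [-0.002, -0.007, -1.0]]
wrist_force: [0.8, 0.0, 0.9]
gripper_width: 0.943
gripper_force: 0.0
```

```bash
cat > m2.py <<'E'
from h import *
print(sense()['time_s'])
V=[masks(c,'cuff1') for c in('top','side')]
for v in V:
  for d in eyes.spot_in(v[0],'cuff1'):
    if d['conf']>.3:print(v[0],d['centre'],d['conf'])
import sys
for a in sys.argv[1:]:
    p=eval(a);x,s=fit('cuff',p[:3],V,np.radians(p[3:]));print('cuff',x[:3],np.degrees(x[3]),s)
E
python3 m2.py [.549,.312,0,14] [.426,.378,0,12] [.674,.18,.122,0]; python3 -c "
from h import *
to(.549,.312,.036,194)"
```

```text
43.4
top [0.5459, 0.3124, 0.062] 0.87
top [0.6762, 0.1697, 0.1882] 0.64
top [0.4293, 0.3649, 0.0648] 0.6
side [0.654, 0.1869, 0.1786] 0.85
side [0.5415, 0.3155, 0.0623] 0.74
side [0.4177, 0.3806, 0.0638] 0.7
cuff [0.5494 0.3126 0.0034] 15.03808854446933 0.8952471051980911
cuff [0.428  0.3774 0.0012] 11.5533331537169 0.7409181149791981
cuff [0.6779 0.1807 0.1247] 0.5927274672940747 0.6357146354940013
at [0.6734 0.1797 0.2518] ang -179.37 shift now [-6.6931  6.1263 10.7988] turn units -2.92 shift after turn [-7.9336  4.4138 10.7944]
```

Cuff 1 hangs on the rail at about (.677,.180, origin z .124). Next is the cuff at (.549,.3126, 15°).

>>> {"api": "jog_arm", "payload": {"increments": [[0, 0, 0, -1], [0, 0, 0, -1], [0, 0, 0, -1], [0, 0, 0, -0.14], [-0.9, 0.48, 0, 0], [-0.9, 0.48, 0, 0], [-0.9, 0.48, 0, 0], [-0.9, 0.48, 0, 0], [-0.9, 0.48, 0, 0], [-0.9, 0.48, 0, 0]], "grip": 87}}

```text
time_s: 44.7
tcp_pos: [0.5884, 0.2708, 0.4167]
ee_rot: [[0.26, -0.966, -0.0], [-0.966, -0.26, 0.0], [-0.0, -0.0, -1.0]]
wrist_force: [-0.3, 0.2, -0.5]
gripper_width: 1.001
gripper_force: 0.0
```

>>> {"api": "jog_arm", "payload": {"increments": [[-0.9, 0.48, 0, 0], [-0.9, 0.48, 0, 0], [-0.82, 0.43, 0, 0], [0, 0, 0, 0]]}}

```text
time_s: 45.1
tcp_pos: [0.5474, 0.3147, 0.4169]
ee_rot: [[0.262, -0.965, -0.0], [-0.965, -0.262, 0.001], [-0.001, -0.0, -1.0]]
wrist_force: [-0.1, 0.2, -0.6]
gripper_width: 0.998
gripper_force: 0.0
```

```bash
python3 -c "
from h import *
to(.5494,.3126,.036,195)"
```

```text
at [0.5474 0.3148 0.2534] ang -164.79 shift now [ 0.1413 -0.0661 10.8718] turn units 0.04 shift after turn [ 0.1411 -0.0665 10.8718]
```

>>> {"api": "jog_arm", "payload": {"increments": [[0.14, -0.07, 0.9, 0], [0, 0, 1, 0], [0, 0, 1, 0], [0, 0, 1, 0], [0, 0, 1, 0], [0, 0, 1, 0], [0, 0, 1, 0], [0, 0, 1, 0], [0, 0, 1, 0], [0, 0, 1, 0]]}}

```text
time_s: 46.1
tcp_pos: [0.5515, 0.3104, 0.218]
ee_rot: [[0.259, -0.966, 0.0], [-0.966, -0.259, 0.0], [-0.0, -0.0, -1.0]]
wrist_force: [-0.6, 0.0, 0.5]
gripper_width: 0.999
gripper_force: 0.0
```

>>> {"api": "jog_arm", "payload": {"increments": [[0, 0, 0.6, 0], [0, 0, 0.35, 0], [0, 0, 0, 0]]}}

```text
time_s: 46.4
tcp_pos: [0.5517, 0.3103, 0.1989]
ee_rot: [[0.259, -0.966, -0.001], [-0.966, -0.259, -0.001], [0.001, 0.001, -1.0]]
wrist_force: [0.2, -0.5, 0.1]
gripper_width: 0.998
gripper_force: 0.0
```

>>> {"api": "jog_arm", "payload": {"increments": [[0, 0, 0, 0], [0, 0, 0, 0], [0, 0, 0, 0], [0, 0, 0, 0], [0, 0, 0, 0], [0, 0, 0, 0]], "grip": 50}}

```text
time_s: 47.0
tcp_pos: [0.5518, 0.3102, 0.2]
ee_rot: [[0.259, -0.966, -0.0], [-0.966, -0.259, -0.0], [0.0, 0.0, -1.0]]
wrist_force: [-1.9, -0.6, 3.7]
gripper_width: 0.685
gripper_force: 29.7
```

>>> {"api": "jog_arm", "payload": {"increments": [[0, 0, -0.6, 0], [0, 0, -1, 0], [0, 0, -1, 0], [0, 0, -1, 0], [0, 0, -1, 0], [0, 0, -1, 0], [0, 0, -1, 0], [0, 0, -1, 0], [0, 0, -1, 0], [0, 0, -1, 0]]}}

```text
time_s: 48.0
tcp_pos: [0.5517, 0.31, 0.3927]
ee_rot: [[0.259, -0.966, 0.0], [-0.966, -0.259, 0.0], [-0.0, -0.0, -1.0]]
wrist_force: [-0.3, 0.2, -0.5]
gripper_width: 0.689
gripper_force: 29.7
```

>>> {"api": "jog_arm", "payload": {"increments": [[0, 0, -1, 0], [0, 0, -1, 0], [0, 0, -1, 0], [0, 0, -1, 0], [0, 0, -0.5, 0], [0, 0, 0, 1], [0, 0, 0, 1], [0, 0, 0, 1], [0, 0, 0, 0.16], [0, 0, 0, 0]]}}

```text
time_s: 49.0
tcp_pos: [0.5518, 0.3102, 0.4812]
ee_rot: [[0.011, -1.0, -0.001], [-1.0, -0.011, -0.0], [0.0, 0.001, -1.0]]
wrist_force: [0.2, 0.2, -1.3]
gripper_width: 0.691
gripper_force: 29.7
```

```bash
python3 -c "
from h import *
s=sense();print(s['time_s'],s['gripper_width']*87)
to(.6745,.105,.1593,180.5)"
```

```text
49.0 60.096347087769054
at [0.5517 0.3101 0.3177] ang -179.39 shift now [10.3189 -6.0368  7.9203] turn units 0.02 shift after turn [10.3077 -6.0559  7.9203]
```

>>> {"api": "jog_arm", "payload": {"increments": [[0.94, -0.55, 0, 0], [0.94, -0.55, 0, 0], [0.94, -0.55, 0, 0], [0.94, -0.55, 0, 0], [0.94, -0.55, 0, 0], [0.94, -0.55, 0, 0], [0.94, -0.55, 0, 0], [0.94, -0.55, 0, 0], [0.94, -0.55, 0, 0], [0.94, -0.55, 0, 0]]}}

```text
time_s: 50.0
tcp_pos: [0.664, 0.1225, 0.4813]
ee_rot: [[0.011, -1.0, -0.0], [-1.0, -0.011, -0.0], [0.0, 0.0, -1.0]]
wrist_force: [-1.3, 0.7, -1.6]
gripper_width: 0.691
gripper_force: 29.7
```

>>> {"api": "jog_arm", "payload": {"increments": [[0.91, -0.54, 0, 0], [0, 0, 0, 0], [0, 0, 0.8, 0], [0, 0, 0.8, 0], [0, 0, 0, 0], [0, 0, 0, 0]]}}

```text
time_s: 50.6
tcp_pos: [0.6745, 0.1056, 0.4497]
ee_rot: [[0.011, -1.0, -0.0], [-1.0, -0.011, -0.0], [0.0, 0.0, -1.0]]
wrist_force: [0.9, 0.1, -1.4]
gripper_width: 0.688
gripper_force: 29.7
```

```bash
python3 -c "
from h import *
to(.6745,.105,.1593,180.5)"
```

```text
at [0.6745 0.1055 0.2862] ang -179.40 shift now [ 0.0242 -0.0002  6.3458] turn units 0.02 shift after turn [ 0.0242 -0.0002  6.3458]
```

>>> {"api": "jog_arm", "payload": {"increments": [[0, 0, 0.9, 0], [0, 0, 0.9, 0], [0, 0, 0.9, 0], [0, 0, 0.9, 0], [0, 0, 0.9, 0], [0, 0, 0.8, 0], [0, 0, 0.5, 0], [0, 0, 0.3, 0], [0, 0, 0.15, 0], [0, 0, 0, 0]]}}

```text
time_s: 51.6
tcp_pos: [0.6748, 0.1053, 0.325]
ee_rot: [[0.01, -1.0, 0.001], [-1.0, -0.01, 0.0], [-0.0, -0.001, -1.0]]
wrist_force: [-0.3, 0.1, -1.7]
gripper_width: 0.689
gripper_force: 29.7
```

>>> {"api": "jog_arm", "payload": {"increments": [[0, 0, 0.1, 0], [0, 0, 0, 0]]}}

```text
time_s: 51.8
tcp_pos: [0.6746, 0.1052, 0.323]
ee_rot: [[0.009, -1.0, 0.001], [-1.0, -0.009, 0.0], [-0.0, -0.001, -1.0]]
wrist_force: [0.1, -0.7, -1.2]
gripper_width: 0.689
gripper_force: 29.7
```

>>> {"api": "jog_arm", "payload": {"increments": [[0, 0, 0.1, 0], [0, 0, 0.06, 0], [0, 0, 0, 0]]}}

```text
time_s: 52.1
tcp_pos: [0.6748, 0.1053, 0.322]
ee_rot: [[0.01, -1.0, 0.003], [-1.0, -0.01, 0.0], [-0.0, -0.003, -1.0]]
wrist_force: [-2.0, 0.1, 6.4]
gripper_width: 0.688
gripper_force: 29.7
```

>>> {"api": "jog_arm", "payload": {"increments": [[0, 0, 0, 0], [0, 0, 0, 0], [0, 0, 0, 0], [0, 0, 0, 0], [0, 0, 0, 0]], "grip": 82}}

```text
time_s: 52.6
tcp_pos: [0.6746, 0.1051, 0.319]
ee_rot: [[0.009, -1.0, -0.0], [-1.0, -0.009, -0.0], [0.0, 0.0, -1.0]]
wrist_force: [0.8, -0.9, -0.4]
gripper_width: 0.937
gripper_force: 0.0
```

>>> {"api": "jog_arm", "payload": {"increments": [[0, 0, -0.3, 0], [0, 0, -0.5, 0], [0, 0, -0.8, 0], [0, 0, -0.8, 0], [0, 0, -0.8, 0], [0, 0, -0.8, 0], [0, 0, -0.8, 0], [0, 0, 0, 0]]}}

```text
time_s: 53.4
tcp_pos: [0.6749, 0.1051, 0.4194]
ee_rot: [[0.01, -1.0, 0.007], [-1.0, -0.01, 0.002], [-0.002, -0.007, -1.0]]
wrist_force: [-0.1, -0.4, 0.1]
gripper_width: 0.942
gripper_force: 0.0
```

```bash
python3 m2.py [.426,.378,0,12] [.676,.18,.122,0] [.675,.105,.122,0]; python3 -c "
from h import *
to(.427,.3776,.036,192)"
```

```text
53.4
top [0.6659, 0.1855, 0.1921] 0.68
top [0.6796, 0.1187, 0.1917] 0.42
top [0.5758, -0.3881, 0.084] 0.41
side [0.6585, 0.1851, 0.1769] 0.69
side [0.661, 0.1109, 0.1792] 0.67
cuff [0.4276 0.3779 0.0023] 13.285387799631822 0.4777964379892626
cuff [0.6743 0.1836 0.1294] -0.06464546625476003 0.7047480591034281
cuff [0.6765 0.109  0.1247] -2.603335323092676 0.4968540135153362
at [0.6742 0.1051 0.2507] ang -179.46 shift now [-13.7473  12.2089  10.75  ] turn units -2.50 shift after turn [-15.904    9.2339  10.7428]
```

Two cuffs hang. The third wasn't detected this time, so it's either hidden or knocked. I'll move partway and look again.

>>> {"api": "jog_arm", "payload": {"increments": [[0, 0, 0, -1], [0, 0, 0, -1], [0, 0, 0, -0.6], [-0.93, 0.54, 0, 0], [-0.93, 0.54, 0, 0], [-0.93, 0.54, 0, 0], [-0.93, 0.54, 0, 0], [-0.93, 0.54, 0, 0], [-0.93, 0.54, 0, 0], [-0.93, 0.54, 0, 0]], "grip": 87}}

```text
time_s: 54.7
tcp_pos: [0.572, 0.2166, 0.4146]
ee_rot: [[0.216, -0.976, -0.001], [-0.976, -0.216, -0.001], [0.0, 0.001, -1.0]]
wrist_force: [0.5, -0.5, 0.3]
gripper_width: 0.998
gripper_force: 0.0
```

```bash
python3 m2.py [.426,.378,0,12] [.426,.378,0,-30] ; python3 - <<'E'
from h import *
to(.427,.3776,.036,193)
np.save('top2.npy',eyes.capture('top'));np.save('side2.npy',eyes.capture('side'))
E
```

```text
54.7
top [0.6641, 0.1793, 0.1879] 0.83
top [0.6702, 0.1097, 0.1893] 0.81
top [0.4209, 0.3738, 0.0672] 0.65
side [0.418, 0.3837, 0.0643] 0.62
side [0.6475, 0.1849, 0.1542] 0.6
cuff [0.4267 0.3781 0.001 ] 14.309171495541143 0.8751322892509121
cuff [0.4259 0.3774 0.0031] 11.607293071351398 0.874273511652339
at [0.5731 0.2155 0.2515] ang -167.58 shift now [-9.489   5.3836 10.7739] turn units -0.13 shift after turn [-9.5426  5.2881 10.7738]
```

It's still in place at (.4265,.378), yaw about 13°.

>>> {"api": "jog_arm", "payload": {"increments": [[-0.95, 0.54, 0, 0], [-0.95, 0.54, 0, 0], [-0.95, 0.54, 0, 0], [-0.95, 0.54, 0, 0], [-0.95, 0.54, 0, 0], [-0.95, 0.54, 0, 0], [-0.95, 0.54, 0, 0], [-0.95, 0.54, 0, 0], [-0.95, 0.54, 0, 0], [-0.95, 0.53, 0, 0]]}}

```text
time_s: 56.1
tcp_pos: [0.4264, 0.3785, 0.4153]
ee_rot: [[0.215, -0.977, 0.0], [-0.977, -0.215, -0.0], [0.0, 0.0, -1.0]]
wrist_force: [-0.3, 0.1, 0.8]
gripper_width: 1.004
gripper_force: 0.0
```

```bash
python3 -c "
from h import *
to(.4265,.3777,.036,193)"
```

```text
at [0.4264 0.3785 0.2518] ang -167.61 shift now [ 0.0387  0.004  10.7882] turn units -0.13 shift after turn [ 0.0387  0.0044 10.7882]
```

>>> {"api": "jog_arm", "payload": {"increments": [[0, 0, 0.9, -0.13], [0, 0, 1, 0], [0, 0, 1, 0], [0, 0, 1, 0], [0, 0, 1, 0], [0, 0, 1, 0], [0, 0, 1, 0], [0, 0, 1, 0], [0, 0, 1, 0], [0, 0, 1, 0]]}}

```text
time_s: 57.1
tcp_pos: [0.4271, 0.378, 0.2165]
ee_rot: [[0.225, -0.974, 0.0], [-0.974, -0.225, 0.0], [-0.0, -0.0, -1.0]]
wrist_force: [0.3, -1.1, -1.0]
gripper_width: 0.996
gripper_force: 0.0
```

>>> {"api": "jog_arm", "payload": {"increments": [[0, 0, 0.6, 0], [0, 0, 0.3, 0], [0, 0, 0, 0]]}}

```text
time_s: 57.4
tcp_pos: [0.4267, 0.3781, 0.1988]
ee_rot: [[0.225, -0.974, -0.001], [-0.974, -0.225, -0.001], [0.001, 0.001, -1.0]]
wrist_force: [0.1, 0.7, -0.1]
gripper_width: 0.999
gripper_force: 0.0
```

>>> {"api": "jog_arm", "payload": {"increments": [[0, 0, 0, 0], [0, 0, 0, 0], [0, 0, 0, 0], [0, 0, 0, 0], [0, 0, 0, 0], [0, 0, 0, 0]], "grip": 50}}

```text
time_s: 58.0
tcp_pos: [0.4265, 0.3784, 0.1998]
ee_rot: [[0.226, -0.974, 0.0], [-0.974, -0.226, 0.0], [-0.0, -0.0, -1.0]]
wrist_force: [-0.4, -0.8, 3.0]
gripper_width: 0.689
gripper_force: 29.8
```

>>> {"api": "jog_arm", "payload": {"increments": [[0, 0, -0.6, 0], [0, 0, -1, 0], [0, 0, -1, 0], [0, 0, -1, 0], [0, 0, -1, 0], [0, 0, -1, 0], [0, 0, -1, 0], [0, 0, -1, 0], [0, 0, -1, 0], [0, 0, -1, 0]]}}

```text
time_s: 59.0
tcp_pos: [0.4262, 0.3779, 0.3926]
ee_rot: [[0.226, -0.974, -0.0], [-0.974, -0.226, -0.0], [-0.0, 0.0, -1.0]]
wrist_force: [-0.7, -0.5, -1.9]
gripper_width: 0.687
gripper_force: 29.9
```

>>> {"api": "jog_arm", "payload": {"increments": [[0, 0, -1, 0], [0, 0, -1, 0], [0, 0, -1, 0], [0, 0, -1, 0], [0, 0, -0.5, 0], [0, 0, 0, 1], [0, 0, 0, 1], [0, 0, 0, 0.75], [0, 0, 0, 0], [0.97, -0.68, 0, 0]]}}

```text
time_s: 60.0
tcp_pos: [0.4395, 0.36, 0.4808]
ee_rot: [[0.012, -1.0, -0.001], [-1.0, -0.012, -0.0], [0.0, 0.001, -1.0]]
wrist_force: [0.2, 0.0, -1.4]
gripper_width: 0.687
gripper_force: 29.9
```

>>> {"api": "jog_arm", "payload": {"increments": [[0.97, -0.68, 0, 0], [0.97, -0.68, 0, 0], [0.97, -0.68, 0, 0], [0.97, -0.68, 0, 0], [0.97, -0.68, 0, 0], [0.97, -0.68, 0, 0], [0.97, -0.68, 0, 0], [0.97, -0.68, 0, 0], [0.97, -0.68, 0, 0], [0.97, -0.68, 0, 0]]}}

```text
time_s: 61.0
tcp_pos: [0.5781, 0.1651, 0.481]
ee_rot: [[0.009, -1.0, -0.001], [-1.0, -0.009, -0.0], [0.0, 0.001, -1.0]]
wrist_force: [-0.0, 0.1, -1.7]
gripper_width: 0.685
gripper_force: 29.9
```

>>> {"api": "jog_arm", "payload": {"increments": [[0.97, -0.68, 0, 0], [0.97, -0.68, 0, 0], [0.97, -0.68, 0, 0], [0.97, -0.68, 0, 0], [0.97, -0.68, 0, 0], [0.97, -0.68, 0, 0], [0.97, -0.68, 0, 0], [0, 0, 0, 0], [0, 0, 0, 0]]}}

```text
time_s: 61.9
tcp_pos: [0.6741, 0.0306, 0.4805]
ee_rot: [[0.008, -1.0, -0.002], [-1.0, -0.008, -0.0], [0.0, 0.002, -1.0]]
wrist_force: [0.1, -0.1, -0.6]
gripper_width: 0.689
gripper_force: 29.9
```

```bash
python3 -c "
from h import *
s=sense();print(s['time_s'],s['gripper_width']*87)
to(.6752,.03,.1593,180.5)"
```

```text
61.9 59.9195805169081
at [0.6738 0.0306 0.317 ] ang -179.56 shift now [ 0.031  -0.0845  7.8832] turn units -0.01 shift after turn [ 0.031  -0.0845  7.8832]
```

>>> {"api": "jog_arm", "payload": {"increments": [[0, -0.07, 0.9, 0], [0, 0, 0.9, 0], [0, 0, 0.9, 0], [0, 0, 0.9, 0], [0, 0, 0.9, 0], [0, 0, 0.9, 0], [0, 0, 0.9, 0], [0, 0, 0.7, 0], [0, 0, 0.4, 0], [0, 0, 0.25, 0]]}}

```text
time_s: 62.9
tcp_pos: [0.6752, 0.0314, 0.3279]
ee_rot: [[0.009, -1.0, -0.0], [-1.0, -0.009, -0.0], [0.0, 0.0, -1.0]]
wrist_force: [0.1, 0.2, -1.1]
gripper_width: 0.685
gripper_force: 29.9
```

>>> {"api": "jog_arm", "payload": {"increments": [[0, 0, 0.1, 0], [0, 0, 0.1, 0], [0, 0, 0.1, 0], [0, 0, 0, 0]]}}

```text
time_s: 63.3
tcp_pos: [0.6754, 0.031, 0.3225]
ee_rot: [[0.008, -1.0, 0.0], [-1.0, -0.008, 0.0], [-0.0, -0.0, -1.0]]
wrist_force: [0.4, -0.7, -2.0]
gripper_width: 0.686
gripper_force: 29.9
```

>>> {"api": "jog_arm", "payload": {"increments": [[0, 0, 0.08, 0], [0, 0, 0.08, 0], [0, 0, 0, 0]]}}

```text
time_s: 63.6
tcp_pos: [0.6755, 0.031, 0.3218]
ee_rot: [[0.009, -1.0, 0.003], [-1.0, -0.009, -0.0], [0.0, -0.003, -1.0]]
wrist_force: [-3.5, 0.8, 7.3]
gripper_width: 0.686
gripper_force: 29.8
```

>>> {"api": "jog_arm", "payload": {"increments": [[0, 0, 0, 0], [0, 0, 0, 0], [0, 0, 0, 0], [0, 0, 0, 0], [0, 0, 0, 0]], "grip": 82}}

```text
time_s: 64.1
tcp_pos: [0.6754, 0.031, 0.3188]
ee_rot: [[0.008, -1.0, -0.0], [-1.0, -0.008, -0.0], [0.0, 0.0, -1.0]]
wrist_force: [1.0, 0.4, -0.1]
gripper_width: 0.934
gripper_force: 0.0
```

>>> {"api": "jog_arm", "payload": {"increments": [[0, 0, -0.3, 0], [0, 0, -0.5, 0], [0, 0, -0.8, 0], [0, 0, -0.8, 0], [0, 0, -0.8, 0], [0, 0, -0.8, 0], [0, 0, -0.8, 0], [0, 0, 0, 0]]}}

```text
time_s: 64.9
tcp_pos: [0.6757, 0.031, 0.4192]
ee_rot: [[0.008, -1.0, 0.007], [-1.0, -0.008, 0.001], [-0.001, -0.007, -1.0]]
wrist_force: [-0.2, -0.4, 0.4]
gripper_width: 0.94
gripper_force: 0.0
```

>>> {"api": "jog_arm", "payload": {"increments": [[0, 1, 0, 0], [0, 1, 0, 0], [0, 1, 0, 0], [0, 1, 0, 0], [0, 1, 0, 0], [0, 1, 0, 0], [0, 1, 0, 0], [0, 1, 0, 0], [0, 1, 0, 0], [0, 1, 0, 0]]}}

```text
time_s: 65.9
tcp_pos: [0.4743, 0.0293, 0.4148]
ee_rot: [[0.008, -1.0, -0.0], [-1.0, -0.008, 0.0], [-0.0, 0.0, -1.0]]
wrist_force: [0.2, 0.4, 0.4]
gripper_width: 0.942
gripper_force: 0.0
```

>>> {"api": "jog_arm", "payload": {"increments": [[0, 1, 0, 0], [0, 1, 0, 0], [0, 1, 0, 0], [0, 1, 0, 0], [0, 1, 0, 0], [0, 0, 0, 0]], "grip": 0}}

```text
time_s: 66.5
tcp_pos: [0.3732, 0.0281, 0.415]
ee_rot: [[0.009, -1.0, -0.0], [-1.0, -0.009, 0.001], [-0.001, 0.0, -1.0]]
wrist_force: [0.4, 1.1, 0.4]
gripper_width: 0.485
gripper_force: 0.0
```

```bash
python3 m2.py [.676,.18,.122,0] [.675,.105,.122,0] [.675,.031,.122,0]; python3 - <<'E'
from h import *
st=sense();t=eyes.capture('top')
for n in('switch_tip','switch_base'):
  print(n,[(d['centre'],d['conf']) for d in eyes.spot_in('top',n)][:2])
s=eyes.capture('side')
for n in('switch_tip','switch_base'):
  print(n,[(d['centre'],d['conf']) for d in eyes.spot_in('side',n)][:2])
# red ball centroid in both, triangulate
A=[]
for c,im in(('top',t),('side',s)):
    h=cv2.cvtColor(im,cv2.COLOR_BGR2HSV);m=(((h[...,0]<5)|(h[...,0]>174))&(h[...,1]>170)&(h[...,2]>70)).astype(np.uint8)
    g=project(c,np.array([[.462,-.057,.098]]))[0];n,l,stt,ce=cv2.connectedComponentsWithStats(m)
    k=min(range(1,n),key=lambda k:np.linalg.norm(ce[k]-g));print(c,g,ce[k],stt[k,4]);A.append(pixray(c,ce[k]))
(o1,d1),(o2,d2)=A;k=np.linalg.lstsq(np.c_[d1,-d2],o2-o1,rcond=None)[0];print('ball',(o1+d1*k[0]+o2+d2*k[1])/2,np.linalg.norm(o1+d1*k[0]-o2-d2*k[1]))
a=cv2.resize(t[100:260,130:410],(700,400),interpolation=cv2.INTER_CUBIC);b=cv2.resize(s[80:300,100:400],(273,200))
a[200:,:273]=b;cv2.imwrite('pics/c1.png',a);print(st['time_s'],st['tcp_pos'])
E
```

```text
66.5
top [0.6612, 0.1804, 0.1903] 0.92
top [0.6668, 0.1101, 0.1842] 0.81
top [0.6647, 0.0294, 0.1882] 0.57
side [0.6569, 0.1081, 0.1776] 0.98
side [0.6589, 0.1852, 0.177] 0.62
side [0.6572, 0.0366, 0.179] 0.57
cuff [0.675  0.1797 0.124 ] 2.2184190724254242 0.8417172431313702
cuff [0.6771 0.1082 0.1254] 1.1680528124348553 0.8366271790557962
cuff [0.6753 0.0319 0.1248] 1.8604637082071482 0.766658748044778
switch_tip [([0.4665, -0.0616, 0.1014], 0.45)]
switch_base [([0.4891, -0.0534, 0.0244], 0.8)]
switch_tip [([0.466, -0.0511, 0.0998], 0.47)]
switch_base [([0.476, -0.0477, 0.0283], 0.76), ([0.6532, 0.181, 0.1781], 0.35)]
top [270.3497 217.6954] [273.1667 218.8958] 48
side [282.1806 178.9232] [284.5926 178.1111] 54
ball [ 0.4587 -0.065   0.096 ] 3.844735742831359e-05
66.8 [0.376  0.0288 0.415 ]
```

All three cuffs hang, with origins at z ≈ .124. One composite check before the switch.

View pics/c1.png

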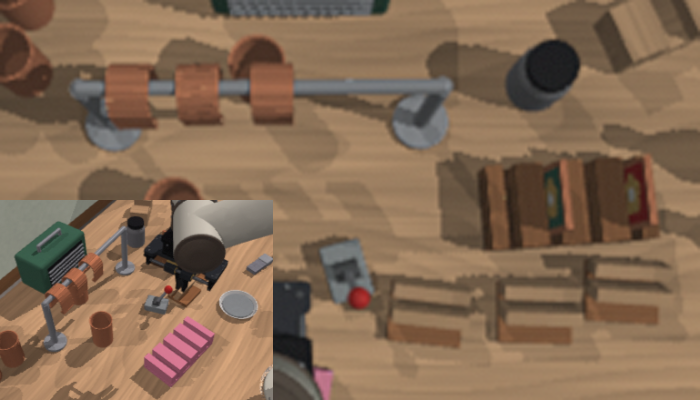

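```bash
python3 -c "
from h import *
b=np.array([.4587,-.065]);u=np.array([np.cos(np.radians(20)),np.sin(np.radians(20))])
q=b-.05*u;print(q);to(q[0],q[1],.095,200);print(sense()['joints'])"
```

```text
[ 0.4117 -0.0821]
at [0.3755 0.0287 0.2515] ang -179.57 shift now [ 5.5498 -1.7705  7.8261] turn units -4.27 shift after turn [5.8213 0.1908 7.8268]
[ 29.4706  -3.8522 -29.8589   0.0002 -64.0153 -29.038 ]
```

The picture shows three cuffs on the rail at (130,95), (197,95) and (272,93), and green and red upright in the rack at (560,195) and (640,190). The switch block is at (345,270) with its red ball at (360,297) leaning towards the robot; its axis is about 20°. I'll come down behind the ball.

>>> {"api": "jog_arm", "payload": {"increments": [[0, 0, 0, -1], [0, 0, 0, -1], [0, 0, 0, -1], [0, 0, 0, -1], [0, 0, 0, -0.27], [0.97, 0.03, 0, 0], [0.97, 0.03, 0, 0], [0.97, 0.03, 0, 0], [0.97, 0.03, 0, 0], [0.97, 0.03, 0, 0]]}}

```text
time_s: 68.1
tcp_pos: [0.406, -0.0642, 0.4152]
ee_rot: [[0.341, -0.94, 0.0], [-0.94, -0.341, 0.0], [0.0, -0.0, -1.0]]
wrist_force: [0.2, 0.3, 0.4]
gripper_width: 0.003
gripper_force: 0.0
```

>>> {"api": "jog_arm", "payload": {"increments": [[0.97, 0.04, 0, 0], [0, 0, 0.98, 0], [0, 0, 0.98, 0], [0, 0, 0.98, 0], [0, 0, 0.98, 0], [0, 0, 0.98, 0], [0, 0, 0.98, 0], [0, 0, 0.98, 0], [0, 0, 0.96, 0], [0, 0, 0, 0]]}}

```text
time_s: 69.1
tcp_pos: [0.4109, -0.0821, 0.2568]
ee_rot: [[0.341, -0.94, -0.006], [-0.94, -0.341, -0.001], [-0.001, 0.006, -1.0]]
wrist_force: [-0.2, -0.9, 0.2]
gripper_width: 0.003
gripper_force: 0.0
```

>>> {"api": "jog_arm", "payload": {"increments": [[0, -0.5, 0, 0], [0, -0.5, 0, 0], [0, -0.5, 0, 0], [0, -0.5, 0, 0], [0, -0.5, 0, 0], [0, -0.5, 0, 0], [0, -0.5, 0, 0], [0, 0, 0, 0]]}}

```text
time_s: 69.9
tcp_pos: [0.479, -0.0574, 0.2587]
ee_rot: [[0.343, -0.939, 0.002], [-0.939, -0.343, 0.0], [0.0, -0.002, -1.0]]
wrist_force: [0.3, 0.6, -0.2]
gripper_width: 0.004
gripper_force: 0.0
```

>>> {"api": "jog_arm", "payload": {"increments": [[0, -0.5, 0, 0], [0, -0.4, 0, 0], [0, -0.3, 0, 0], [0, 0, 0, 0]]}}

```text
time_s: 70.3
tcp_pos: [0.5009, -0.0495, 0.2587]
ee_rot: [[0.343, -0.939, 0.001], [-0.939, -0.343, 0.0], [0.0, -0.001, -1.0]]
wrist_force: [-0.0, -1.1, 1.0]
gripper_width: 0.006
gripper_force: 0.0
```

```bash
cat > ball.py <<'E'
from h import *
A=[]
for c in('top','side'):
    h=cv2.cvtColor(eyes.capture(c),cv2.COLOR_BGR2HSV);m=(((h[...,0]<5)|(h[...,0]>174))&(h[...,1]>170)&(h[...,2]>70)).astype(np.uint8)
    n,l,s,ce=cv2.connectedComponentsWithStats(m);g=project(c,np.array([[.52,-.042,.09]]))[0]
    print(c,g,[(ce[k].round(1),s[k,4]) for k in sorted(range(1,n),key=lambda k:np.linalg.norm(ce[k]-g))[:2]])
    k=min(range(1,n),key=lambda k:np.linalg.norm(ce[k]-g));A.append(pixray(c,ce[k]))
(o1,d1),(o2,d2)=A;k=np.linalg.lstsq(np.c_[d1,-d2],o2-o1,rcond=None)[0];print('ball',(o1+d1*k[0]+o2+d2*k[1])/2,np.linalg.norm(o1+d1*k[0]-o2-d2*k[1]))
s=sense();print(s['time_s'],s['tcp_pos'],s['wrist_force'])
E
python3 ball.py
```

```text
top [264.7429 197.1085] [(array([381., 167.]), np.int32(1)), (array([384., 168.]), np.int32(1))]
side [261.5227 176.0296] [(array([260.8, 173.2]), np.int32(39))]
ball [ 0.7449 -0.5405 -0.4502] 0.13483078407882043
70.4 [ 0.5002 -0.0497  0.2587] [-0.1896 -0.3242  0.7073]
```

The side view shows the ball moving over. I'll continue in small steps to the stop.

>>> {"api": "jog_arm", "payload": {"increments": [[0, -0.15, 0, 0], [0, -0.15, 0, 0], [0, 0, 0, 0]]}}

```text
time_s: 70.7
tcp_pos: [0.5058, -0.0477, 0.2587]
ee_rot: [[0.342, -0.94, -0.0], [-0.94, -0.342, -0.0], [0.0, 0.0, -1.0]]
wrist_force: [-0.3, 0.4, 0.6]
gripper_width: 0.008
gripper_force: 0.2
```

>>> {"api": "jog_arm", "payload": {"increments": [[0, -0.15, 0, 0], [0, 0, 0, 0]]}}

```text
time_s: 70.9
tcp_pos: [0.5075, -0.0471, 0.2584]
ee_rot: [[0.342, -0.94, -0.004], [-0.94, -0.342, -0.001], [-0.001, 0.004, -1.0]]
wrist_force: [-4.9, -0.9, 2.3]
gripper_width: 0.009
gripper_force: 2.7
```

>>> {"api": "jog_arm", "payload": {"increments": [[0, -0.12, 0, 0], [0, 0, 0, 0]]}}

```text
time_s: 71.1
tcp_pos: [0.5084, -0.0468, 0.2583]
ee_rot: [[0.341, -0.94, -0.009], [-0.94, -0.341, -0.002], [-0.001, 0.009, -1.0]]
wrist_force: [-7.9, -3.5, 6.1]
gripper_width: 0.0
gripper_force: 4.9
```

>>> {"api": "jog_arm", "payload": {"increments": [[0, 0.7, 0, 0], [0, 0.9, 0, 0], [0, 1, 0, 0], [0, 1, 0, 0], [0, 1, 0, 0], [0, 0, -1, 0], [0, 0, -1, 0], [0, 0, -1, 0], [0, 0, -1, 0], [0, 0, -1, 0]]}}

```text
time_s: 72.1
tcp_pos: [0.4248, -0.0772, 0.3602]
ee_rot: [[0.343, -0.939, 0.004], [-0.939, -0.343, 0.001], [0.001, -0.004, -1.0]]
wrist_force: [0.7, 0.4, -0.4]
gripper_width: 0.004
gripper_force: 0.0
```

>>> {"api": "jog_arm", "payload": {"increments": [[-1, 0, 0, 0], [-1, 0, 0, 0], [-1, 0, 0, 0], [-1, 0, 0, 0], [-1, 0, 0, 0], [-1, 0, 0, 0], [0, 0, 0, 0]]}}

```text
time_s: 72.8
tcp_pos: [0.3832, 0.0369, 0.3594]
ee_rot: [[0.345, -0.938, 0.004], [-0.938, -0.345, 0.002], [-0.001, -0.004, -1.0]]
wrist_force: [0.1, 0.2, 0.6]
gripper_width: -0.002
gripper_force: 0.0
```

```bash
python3 ball.py; python3 m2.py [.676,.18,.124,0] [.675,.107,.124,0] [.675,.031,.124,0]; python3 - <<'E'
from h import *
for c in('top','side'):
    for n in('plaque1','cup1','jar'):
        print(c,n,[np.round(d['centre'],3) for d in eyes.spot_in(c,n) if d['conf']>.4])
E
```

```text
top [264.7429 197.1085] [(array([265.9, 193.7]), np.int32(43)), (array([383.5, 169. ]), np.int32(4))]
side [261.5227 176.0296] [(array([260.9, 175.7]), np.int32(7)), (array([261.5, 170. ]), np.int32(2))]
ball [ 0.528  -0.0469  0.0827] 0.004908484570797156
72.9 [0.3835 0.0358 0.3592] [-0.1923 -0.5406 -0.4209]
72.9
top [0.6711, 0.1111, 0.1879] 0.95
top [0.6652, 0.0293, 0.1907] 0.64
top [0.6648, 0.1827, 0.1903] 0.6
side [0.6566, 0.1865, 0.1764] 0.97
side [0.659, 0.1129, 0.177] 0.81
side [0.6551, 0.0353, 0.1833] 0.75
cuff [0.6748 0.1798 0.124 ] -0.26073770068763175 0.8836502288299255
cuff [0.6765 0.1089 0.1256] 1.9906699632179867 0.8140528532866634
cuff [0.6768 0.0306 0.1251] -1.7873070140565834 0.8422065570538011
top plaque1 [array([ 0.571, -0.296,  0.083]), array([ 0.575, -0.388,  0.083])]
top cup1 [array([0.75 , 0.062, 0.062]), array([0.566, 0.149, 0.036])]
top jar [array([ 0.717, -0.281,  0.101])]
side plaque1 [array([ 0.61 , -0.291,  0.082])]
side cup1 [array([0.559, 0.152, 0.058]), array([0.708, 0.076, 0.034])]
side jar [array([ 0.707, -0.271,  0.074]), array([0.675, 0.14 , 0.085])]
```

```bash
python3 -c "
from station import r
print(r.finish_job())"
```

```text
the job is handed in; nothing more can be done
None
```

The job is handed in: the three cuffs present hang on the rail, the two plaques present (green and red) stand in the rack, the blower lever was then pushed over to its stop, and the cups and jar show no movement in the camera checks.

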